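# Sort tested modules into pass and reject nests and close the covers

## Robot

A 6-joint arm with a two-finger parallel gripper is mounted at the origin on the work surface. World frame = base frame: x ahead of the robot, y to its left, z up, the work surface at z = 0. Lengths are in m, angles in degrees, forces in N, time in s.
With the tool pointing down it reaches from about 0.25 to 0.725 m from the base axis. Payload 9.7 kg.
Tool frame: the origin (TCP) lies midway between the tips of the shut fingers; the grasp point (between the pads) lies 19 mm behind it (bot.hold_point_z is the distance from the TCP to the grasp point, in m); z points along the fingers, y is the line along which they close (so a half turn about z gives the same grasp; the last joint's range is limited). The gripper opens to 85 mm and grips with 20 to 120 N. Pads are 22 mm wide; open, the fingers measure 114 mm over their backs; the gripper's body (76 mm by 85 mm) begins 54 mm behind the grasp point. The pads swing forward as they close: fully open they stand 13 mm farther back than shut.
Start: joints at [65.947, 4.979, 10.078, 95.1, 0, 90], TCP at [0.224, 0.502, 0.231] pointing down, gripper open.
Joint ranges: [-179.16, 179.16], [-48.56, 103.87], [-65.8, 70.77], [-126.05, 130.52], [-82.76, 87.17], [-180, 180]. Speed limits (degrees/s): [127.2, 127.2, 147.25, 180, 180, 180].

## Interface

Orientations are given as [roll, pitch, yaw] about the fixed x, y, z axes, in that order (R = Rz(yaw) Ry(pitch) Rx(roll)).
In Python, from workcell import bot gives the robot as it stands.
- The arm moves only by the tool play_rows, never from a script. Its argument "steps" is a list that holds one entry, the list of rows, each a list of 4 numbers: the shift along the tool's x, y, z in m, then the turn about the tool's z in rad. In form: [[[tx, ty, tz, yaw], ...]]. A call has exactly 5 rows; each row shifts and turns the commanded pose from where the row before left it, along the tool's axes as they then stand; what a row does not reach is not made up. A row lasts 1/12 s, in which the tool goes at most 41.7 mm and 7.16 degrees, less where a joint would pass 70% of its speed; a pose out of reach is approached as far as the arm can. A call is refused whole if a number of a shift passes 0.0417 or a number of a turn 0.125, either way. A call with a gripper value outside its range is refused whole. "gripper" is the finger opening in m, from 0 to 0.0854, set as the call begins (left out, the last holds). The fingers move at their own pace and stop on an object; "squeeze" is the grip in N (left out, the last holds). Time passes only in rows, so rows that do not move let the fingers close, or fill a call up. It gives the time, the measured TCP pose, the force, the opening and the grip force at its end, in the units of the state.
- bot.get_obs(): the state, without advancing time (a new reading comes with each control period).
- bot.camera(name): name is "scene" or "top"; returns a dict with "img" (420x560x3 uint8, blue, green, red), "vfov" (degrees; the focal length in pixels is half the picture's height over the tangent of half this angle, whatever the lens; pixels are square), "cx", "cy" (the principal point, pixels), "xyz" and "attitude" of the camera in the world. Camera axes: x right, y down, z forward; pixel columns grow to the right and rows downward; lengths in m; the calibration is good to about 2 mm. A picture is of the moment at which its call begins. There is no depth.
- bot.job_done(): hands the job in; it is judged then, once.
The state is a dict: "time": time; "q": joint angles; "qd": joint speeds; "joint_efforts": joint torques, N m; "ee_pos": TCP position; "tcp_rot": TCP orientation; "wrist_force": force on the tool from outside, world axes, zero at the start; "torque": the same for the moment, N m; "opening": finger opening in m; "grasp_force": force on a finger pad.
Only numpy, scipy, OpenCV 4.12 (cv2) and the standard library are available. Lean on these libraries where they do the work, as an engineer would, in place of code of your own. Each camera call takes 0.05 s, during which the arm holds its last target. There are 200 camera calls.

## Task

Sort the three electronics modules from the sloped rack by the shape of their yellow tags: the two with a round tag go into the two nests of the wider plate (pass), the one with a strip tag into the nest of the small plate (reject), each upright and sitting flat on its nest's floor. Only when all three are sorted, with all covers still raised, press the covers of the two passed modules fully home; the rejected module's cover stays raised. Do not disturb the pin stand, the circuit cube or the screwdriver.

Things in the scene. Friction and masses are not known exactly. Their poses are not given: they have to be found in the camera images.
- module_a: grey electronics module, a box 56 long (its x) x 36 wide (its y) x 40 high, about 180 g, with brass screws on its two end faces. Origin: centre of its underside; z out of its top. A black cover 50 x 30 sits in its top, standing 5 mm above the housing until pressed. On the cover a yellow tag, 1.5 mm thick: a round disc, 26 across (passed).
- module_b: grey electronics module, a box 56 long (its x) x 36 wide (its y) x 40 high, about 180 g, with brass screws on its two end faces. Origin: centre of its underside; z out of its top. A black cover 50 x 30 sits in its top, standing 5 mm above the housing until pressed. On the cover a yellow tag, 1.5 mm thick: a round disc, 26 across (passed).
- module_c: grey electronics module, a box 56 long (its x) x 36 wide (its y) x 40 high, about 180 g, with brass screws on its two end faces. Origin: centre of its underside; z out of its top. A black cover 50 x 30 sits in its top, standing 5 mm above the housing until pressed. On the cover a yellow tag, 1.5 mm thick: a narrow straight strip, 44 x 8, along x (rejected).
- cover_a (a joint): cover of module_a: 0 raised by 5 mm, 0.005 pressed home, level with the housing's top. Stiff: moves under about 5 N and stays where it is left.
- cover_b (a joint): cover of module_b, as cover_a.
- cover_c (a joint): cover of module_c, as cover_a; it is to stay raised.
- tag_a (a point): centre of the upper face of module_a's tag, 46.5 above the module's underside with the cover raised; moves with the cover.
- tag_b (a point): the same point on module_b.
- tag_c (a point): the same point on module_c.
- rack: fixed rack, 120 x 226 (x, y), with a board facing the robot that rises at 35 degrees along rack +x. The modules lie on it side by side, 70 apart along y, their x up the slope, lower ends on a ledge 12 high; ribs 5 high, 4 wide stand 2.5 off each long side. Origin: on the table under the middle; the board is 55 above it there, 82 at its upper edge.
- pass_nest_1 (a point): the +y one of two nests, 70 apart along y, on the wider fixed aluminium plate (110 x 160 x 10). Point: centre of the nest's floor, 10 above the table; x along the nest, y across, z up. It holds one module either way round, length along x: side ribs 6 high and end stops 10 high leave 2.5 of play on each side.
- pass_nest_2 (a point): the -y nest on that same two-nest plate.
- reject_nest (a point): the only nest on the smaller aluminium plate (110 x 90 x 10, fixed); nest, point and axes as pass_nest_1.
- pin_stand: bystander: thin upright steel pin with brass collars on a round foot 56 across, 165 high, loose, top-heavy enough to knock over. Origin: centre of its foot's underside.
- led_cube: bystander: loose green cube of circuit boards with red lamps, 45 a side. Origin: centre of its underside.
- screwdriver: bystander: loose screwdriver with a green handle, 180 long, lying along its x on the table. Origin at its middle, on the table.
Mind the look-alikes: they are no part of the job. Leave any orange, pink or purple look-alike of the module_b alone.

How it is judged:
By the outcome, as a careful person would: the job done as asked, in the order asked, and still so for the second after the job is handed in, with the robot touching nothing.
It also fails if it takes over 72 s, if anything falls off the work surface, if the arm or the gripper's body presses on something with over 40 N, if the wrist force passes 120 N, or if a joint passes its speed limit or range.

## Working session

There is one attempt and no reset: what is moved stays moved. The work goes in short steps, Python scripts to look and compute and a tool call to move; the robot and the scene stay as the last step left them, time stands still between calls to the robot, and variables do not carry over. Pictures are saved under pics/ and viewed, at most 10 in all, crops included, and the job is handed in when it is done.

Besides the shell and the picture viewer there is one more tool, called after "Call:" as name(argument=value, ...), one argument or row to a line, values as JSON. play_rows: Moves the arm, as the interface text tells. Its arguments: {"type":"object","properties":{"steps":{"type":"array","items":{"type":"array","items":{"type":"array","items":{"type":"number"}}}},"gripper":{"type":"number"},"squeeze":{"type":"number"}},"required":["steps"]}

```bash
ls; mkdir -p pics
cat > h.py <<'E'
import numpy as np, cv2
from scipy.spatial.transform import Rotation as R
from workcell import bot
def cam(n):
    c=bot.camera(n); a=np.array(c["attitude"],float)
    c["R"]=R.from_euler("xyz",a,degrees=True).as_matrix() if a.size==3 else a
    c["f"]=210/np.tan(np.radians(c["vfov"]/2)); c["xyz"]=np.array(c["xyz"]); return c
def ray(c,p):
    d=c["R"]@np.array([(p[0]-c["cx"])/c["f"],(p[1]-c["cy"])/c["f"],1]); return d
def onz(c,p,z):
    d=ray(c,p); return c["xyz"]+d*(z-c["xyz"][2])/d[2]
def proj(c,P):
    v=c["R"].T@(np.array(P)-c["xyz"]); return c["f"]*v[:2]/v[2]+[c["cx"],c["cy"]]
E
python3 - <<'E'
from h import *
ims=[]
for n in("scene","top"):
    c=cam(n); print(n,c["vfov"],c["cx"],c["cy"],c["xyz"],c["attitude"])
    cv2.imwrite(f"pics/{n}0.png",cv2.resize(c["img"],(800,600),interpolation=cv2.INTER_CUBIC))
    np.save(n+"0.npy",c["img"])
print(bot.get_obs(),bot.hold_point_z)
E
```

```text
pics
scene 54.81478908925923 280.319649903463 204.77229281575245 [0.91339378 0.54390172 0.86709401] [-140.35994765    0.49154165  148.31183361]
top 42.878949114262106 280.62139266314875 204.86854464535176 [ 0.35367987 -0.02062044  1.38207557] [-170.02399359    0.78582033  -89.84295766]
{'time': 0.1, 'q': array([6.59479270e+01, 5.00812205e+00, 1.00395366e+01, 9.50997587e+01,
       4.20205284e-04, 9.00003559e+01]), 'qd': array([ 0.11968264, -0.0614468 ,  0.12487993,  0.05406747, -0.03785184,
        0.01992234]), 'joint_efforts': array([-7.74027612e-04, -5.21562159e+01,  4.65654480e+01,  1.59992371e-02,
       -9.36408173e-05, -1.09318123e-06]), 'ee_pos': array([0.22407677, 0.50206129, 0.23065716]), 'tcp_rot': array([-1.79931656e+02, -4.19780499e-04,  1.55947571e+02]), 'wrist_force': array([-0.11114015, -0.5319499 ,  0.30330875]), 'torque': array([ 0.01745045, -0.06122922,  0.00921499]), 'grasp_force': 0.0, 'opening': 0.08517002775624023} 0.0187
```

View pics/scene0.png

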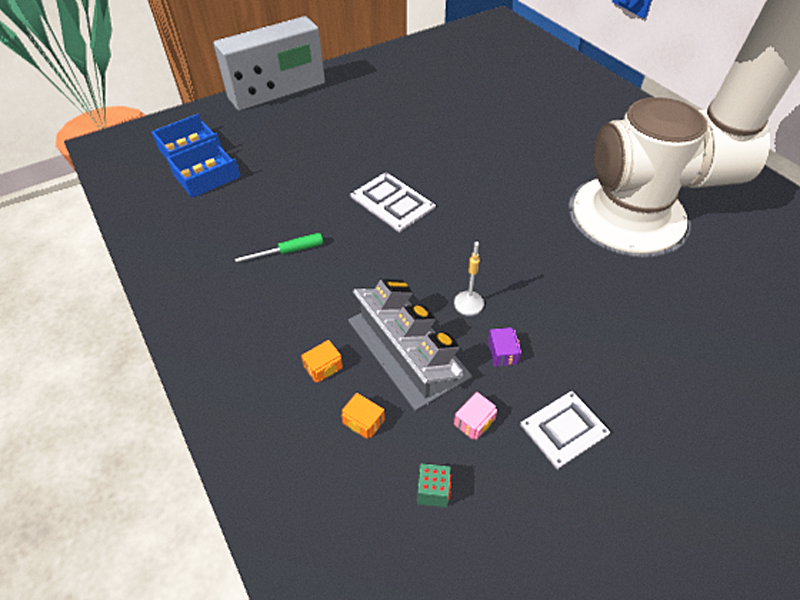

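View pics/top0.png

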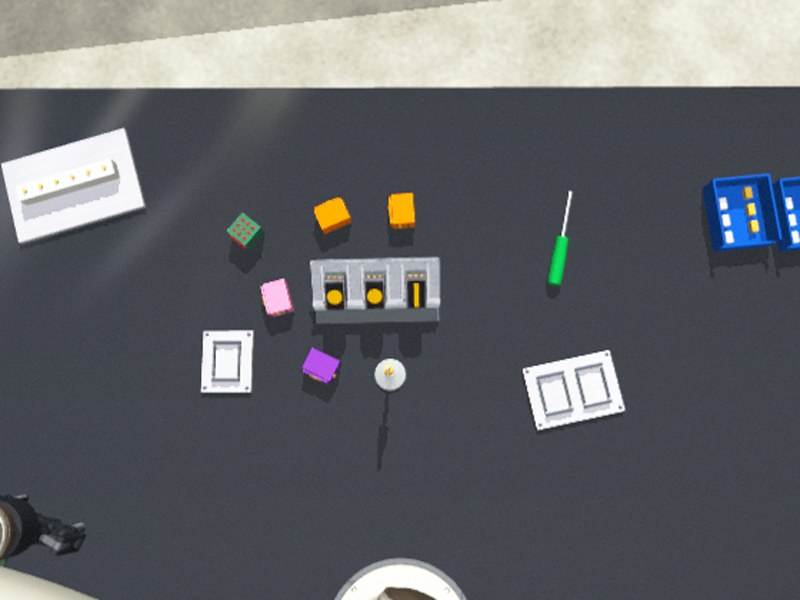

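```bash
cat > m.py <<'E'
from h import *
def tags(c,roi):  # roi x0,y0,x1,y1 in raw px
    h=cv2.cvtColor(c["img"],cv2.COLOR_BGR2HSV); m=cv2.inRange(h,(18,140,110),(32,255,255))
    k=np.zeros_like(m); k[roi[1]:roi[3],roi[0]:roi[2]]=1; m=m*k
    n,l,s,ce=cv2.connectedComponentsWithStats(m)
    return [(s[i,4],ce[i]) for i in range(1,n) if s[i,4]>25]
def plates(c,z=0.01):
    h=cv2.cvtColor(c["img"],cv2.COLOR_BGR2HSV); m=cv2.inRange(h,(0,0,150),(180,45,255)); m[:200]=0
    out=[]
    for q in cv2.findContours(m,cv2.RETR_EXTERNAL,cv2.CHAIN_APPROX_NONE)[0]:
        if cv2.contourArea(q)<600: continue
        P=np.array([onz(c,p[0],z)[:2] for p in q],np.float32)
        (ct,wh,a)=cv2.minAreaRect(P*1000); out.append((np.round(ct,1),np.round(wh,1),round(a,2)))
    return out
def tri(c1,p1,c2,p2):
    d=[ray(c1,p1),ray(c2,p2)]; A=np.array(d).T@np.diag([1,-1]); 
    s=np.linalg.lstsq(A,c2["xyz"]-c1["xyz"],rcond=None)[0]
    a=c1["xyz"]+d[0]*s[0]; b=c2["xyz"]+d[1]*s[1]; return (a+b)/2,np.linalg.norm(a-b)
E
python3 - <<'E'
from m import *
t=cam("top");s=cam("scene")
T=tags(t,(215,180,310,225));S=tags(s,(245,190,325,250))
print(T);print(S)
T.sort(key=lambda a:a[1][0]); S.sort(key=lambda a:-a[1][0])
T=[a for a in T if a[0]>60];S=[a for a in S if a[0]>40]
if len(T)==len(S)==3:
    for a,b in zip(T,S): print(*tri(t,a[1],s,b[1]))
print(plates(t))
h=cv2.cvtColor(s["img"],cv2.COLOR_BGR2HSV)
m=cv2.inRange(h,(0,0,150),(180,45,255)); m[:120]=0;m[:,430:]=0
for q in cv2.findContours(m,cv2.RETR_EXTERNAL,cv2.CHAIN_APPROX_NONE)[0]:
    if cv2.contourArea(q)<600: continue
    P=np.array([onz(s,p[0],.01)[:2] for p in q],np.float32); print("scene",cv2.minAreaRect(P*1000))
# table things, top view
for nm,p in dict(pin_foot=(390,376),cube=(243,231),purple=(321,366),pink=(277,297)).items(): print(nm,onz(t,np.array(p)*.7,0.02))
g=t["img"][165:240,205:320]; k=s["img"][180:290,235:345]
A=cv2.resize(g,(800,520),interpolation=cv2.INTER_CUBIC); cv2.imwrite("pics/crop.png",A)
E
```

```text
[(np.int32(55), array([291.        , 205.96363636])), (np.int32(90), array([233.81111111, 207.57777778])), (np.int32(94), array([261.80851064, 206.95744681]))]
[(np.int32(41), array([277.58536585, 198.6097561 ])), (np.int32(52), array([293.92307692, 217.34615385])), (np.int32(61), array([310.75409836, 236.78688525]))]
[(array([ 88.1, 607.5]), array([ 51.5, 164.7]), 0.32), (array([98.4,  0.4]), array([ 65.2, 221.6]), 0.32), (array([ 421. , -307.7]), array([111.5, 160.4]), 12.37), (array([470.8, 313. ]), array([110.7,  90.4]), 0.12)]
scene ((471.49578857421875, 314.8858642578125), (113.85823059082031, 91.31950378417969), 0.01647035777568817)
scene ((586.2183837890625, 13.418083190917969), (69.80084991455078, 268.7501220703125), 1.547486662864685)
scene ((72.90056610107422, -42.872398376464844), (220.32513427734375, 91.98078918457031), 45.16094970703125)
scene ((423.3780822753906, -302.3014221191406), (116.8567123413086, 166.00454711914062), 12.183425903320312)
scene ((1141.2803955078125, -299.2901611328125), (1158.334716796875, 284.66064453125), 89.99278259277344)
pin_foot [0.44289896 0.01765271 0.02      ]
cube [0.7084701  0.28987774 0.02      ]
purple [0.46043459 0.14080415 0.02      ]
pink [0.58518826 0.22329486 0.02      ]
```

View pics/crop.png

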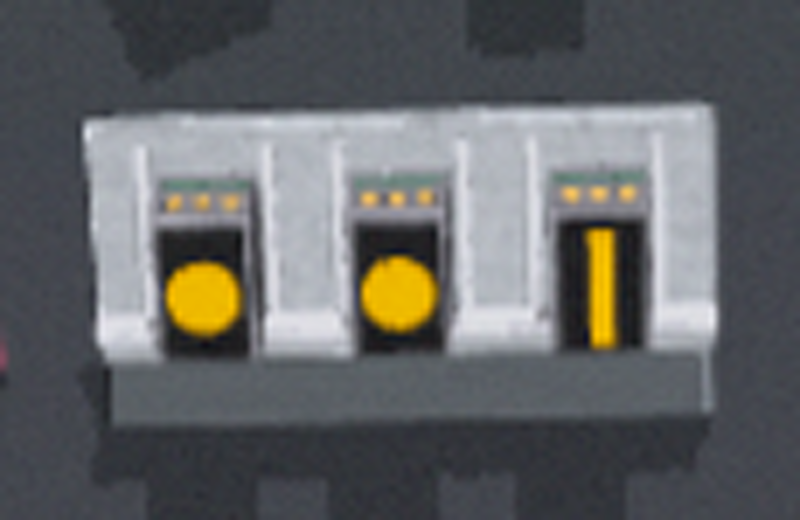

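The crop shows two round tags, at raw pixels (234,208) and (262,207), and a strip tag at (291,206). All three sit on grey modules in the rack. The orange (2), pink and purple boxes stand outside the rack and are look-alikes, so I leave them alone.

```bash
cat >> m.py <<'E'
def screws(c,z=0.01):
    g=cv2.cvtColor(c["img"],cv2.COLOR_BGR2GRAY); h=cv2.cvtColor(c["img"],cv2.COLOR_BGR2HSV)
    m=cv2.inRange(h,(0,0,140),(180,45,255)); out=[]
    for q in cv2.findContours(m,cv2.RETR_EXTERNAL,cv2.CHAIN_APPROX_NONE)[0]:
        ar=cv2.contourArea(q)
        P=np.array([onz(c,p[0],z)[:2] for p in q],np.float32); ct,wh,a=cv2.minAreaRect(P*1000)
        if not(100<min(wh)<125 and 150<max(wh)<175 or 85<min(wh)<98 and 100<max(wh)<120): continue
        box=cv2.boxPoints(((ct[0],ct[1]),wh,a)); cs=[]
        for b in box:
            d=np.array(ct)-b; d/=np.linalg.norm(d); w=proj(c,[*(b+d*11)/1000,z]); x,y=np.round(w).astype(int)
            p=g[y-3:y+4,x-3:x+4].astype(float); wt=np.clip(np.percentile(p,70)-p-15,0,None)
            if wt.sum()<20: cs.append(None);continue
            yy,xx=np.mgrid[y-3:y+4,x-3:x+4]; cs.append(np.round(onz(c,((wt*xx).sum()/wt.sum(),(wt*yy).sum()/wt.sum()),z)[:2]*1000,1).tolist())
        out.append((np.round(ct,1),np.round(wh,1),round(a,1),cs))
    return out
E
python3 - <<'E'
from m import *
t=cam("top");s=cam("scene")
T=tags(t,(215,180,310,225));S=tags(s,(245,190,325,250))
T.sort(key=lambda a:a[1][0]); S.sort(key=lambda a:-a[1][0])
for a,b in zip(T,S): print(*tri(t,a[1],s,b[1]))
for c in(t,s):
    for o in screws(c): print(*o)
E
```

```text
[0.57317116 0.11322223 0.0917235 ] 0.002138909309753408
[0.57488411 0.04427353 0.09146552] 0.0014862024007051894
[ 0.57751125 -0.02742369  0.09185522] 0.0009425095696871328
[ 421.1 -307.8] [111.6 160.7] 12.3 [[351.7, -246.9], [382.5, -388.5], [491.0, -365.9], [458.7, -225.2]]
[470.8 312.5] [110.7  91.5] 0.1 [[422.2, 354.9], [421.2, 269.6], [519.7, 270.9], [520.5, 356.7]]
[471.3 314.8] [ 91.3 114.4] 89.9 [[418.8, 271.2], [520.4, 273.5], [520.6, 354.4], [420.4, 354.9]]
[ 423.3 -302.1] [116.9 166.4] 12.2 [[351.6, -241.4], [385.1, -390.2], [493.0, -369.2], [464.4, -211.9]]
```

Call:
play_rows(
  steps=[
    [[0,0,0,-0.12],[0,0,0,-0.12],[0,0,0,-0.12],[0,0,0,-0.12],[0,0,0,-0.12]],
  ],
  gripper=0.054,
)

```text
time: 0.72
ee_pos: [0.2241, 0.5022, 0.2312]
tcp_rot: [-180.0, -0.0, -169.3]
wrist_force: [-0.2, 0.1, 0.0]
opening: 0.0536
grasp_force: 0.0
```

Call:
play_rows(
  steps=[
    [[0,0,0,0.12],[0,0,0,0.12],[0,0,0,0.12],[0,0,0,0.12],[0,0,0,0.12]],
  ],
)

```text
time: 1.13
ee_pos: [0.2242, 0.5022, 0.2312]
tcp_rot: [-180.0, 0.0, 155.6]
wrist_force: [0.7, 0.2, 0.4]
opening: 0.0542
grasp_force: 0.0
```

Call:
play_rows(
  steps=[
    [[0,0,0,0.12],[0,0,0,0.12],[0,0,0,0.12],[0,0,0,0.12],[0,0,0,0.12]],
  ],
)

```text
time: 1.55
ee_pos: [0.2242, 0.5022, 0.2312]
tcp_rot: [-180.0, 0.0, 121.2]
wrist_force: [-1.1, 0.1, -0.3]
opening: 0.0543
grasp_force: 0.0
```

Call:
play_rows(
  steps=[
    [[0,0,0,0.12],[0,0,0,0.12],[0,0,0,0.12],[0,0,0,0.12],[0,0,0,0.12]],
  ],
)

```text
time: 1.97
ee_pos: [0.2242, 0.5022, 0.2312]
tcp_rot: [-180.0, 0.0, 86.9]
wrist_force: [0.7, 1.0, 0.4]
opening: 0.054
grasp_force: 0.0
```

Call:
play_rows(
  steps=[
    [[0,0,0,0.12],[0,0,0,0.12],[0,0,0,0.12],[0,0,0,0.12],[0,0,0,0.12]],
  ],
)

```text
time: 2.38
ee_pos: [0.2765, 0.4723, 0.2311]
tcp_rot: [-177.3, 0.2, 58.3]
wrist_force: [-0.4, -0.5, 0.6]
opening: 0.0539
grasp_force: 0.0
```

Call:
play_rows(
  steps=[
    [[0,0,0,0.12],[0,0,0,0.12],[0,0,0,0.12],[0,0,0,0.12],[0,0,0,0.12]],
  ],
)

```text
time: 2.8
ee_pos: [0.3919, 0.3605, 0.2315]
tcp_rot: [-171.0, 3.5, 37.9]
wrist_force: [0.6, 0.5, -1.0]
opening: 0.0542
grasp_force: 0.0
```

Call:
play_rows(
  steps=[
    [[0,0,0,0.1],[0,0,0,0.1],[0,0,0,0.1],[0.012,0.013,0,0],[0.02,0.023,0,0]],
  ],
)

```text
time: 3.22
ee_pos: [0.4757, 0.2768, 0.2224]
tcp_rot: [-168.5, 6.3, 28.0]
wrist_force: [-0.6, 0.1, 0.6]
opening: 0.0541
grasp_force: 0.0
```

Call:
play_rows(
  steps=[
    [[0.024,0.028,0.004,0],[0.024,0.028,0.004,0],[0.024,0.028,0.004,0],[0.024,0.028,0.004,0],[0.024,0.028,0.004,0]],
  ],
)

```text
time: 3.63
ee_pos: [0.6401, 0.213, 0.1596]
tcp_rot: [-168.5, 6.4, 28.1]
wrist_force: [0.8, 0.4, -0.0]
opening: 0.0542
grasp_force: 0.0
```

Call:
play_rows(
  steps=[
    [[0.024,0.028,0.005,0],[0.024,0.028,0.005,0],[0.024,0.028,0.005,0],[0.024,0.028,0.005,0],[0.024,0.028,0.005,0]],
  ],
)

```text
time: 4.05
ee_pos: [0.7768, 0.1555, 0.096]
tcp_rot: [-168.6, 6.0, 28.0]
wrist_force: [56.6, 8.4, 35.6]
opening: 0.054
grasp_force: 0.0
```

Run:
```python
from m import *
o=bot.get_obs(); print(o["time"],o["q"].round(1),o["wrist_force"].round(1),o["ee_pos"])
t=cam("top");s=cam("scene")
cv2.imwrite("pics/a1.png",np.hstack([cv2.resize(x["img"],(400,300),interpolation=cv2.INTER_AREA) for x in(t,s)]))
```

```text
4.05 [  8.2  59.1  70.8 111.2   8.7 160.1] [56.6  8.4 35.6] [0.77681486 0.15548096 0.09598356]
```

View pics/a1.png

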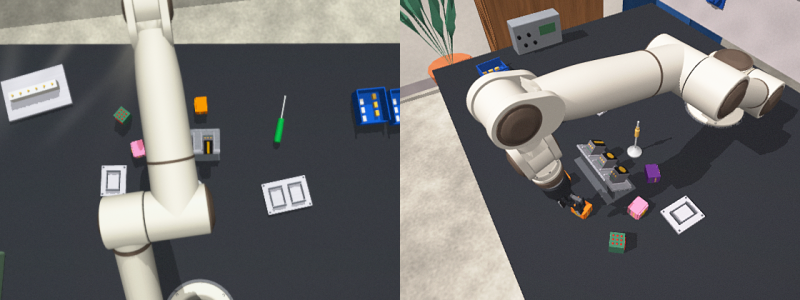

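The gripper has reached an orange look-alike: the yaw ran into joint 6's range (yaw = q1 − q6 + 180). I back out the way I came and turn to the other half-turn.

Call:
play_rows(
  steps=[
    [[-0.005,-0.005,-0.02,0],[-0.01,-0.01,-0.025,0],[-0.01,-0.01,-0.025,0],[-0.01,-0.01,-0.025,0],[-0.01,-0.01,-0.025,0]],
  ],
)

```text
time: 4.57
ee_pos: [0.7206, 0.1578, 0.2255]
tcp_rot: [-169.1, 4.5, 27.8]
wrist_force: [0.6, 0.2, 0.4]
opening: 0.0542
grasp_force: 0.0
```

Call:
play_rows(
  steps=[
    [[0,0,0,-0.12],[0,0,0,-0.12],[0,0,0,-0.12],[0,0,0,-0.12],[0,0,0,-0.12]],
  ],
)

```text
time: 4.98
ee_pos: [0.7212, 0.1579, 0.2248]
tcp_rot: [-168.5, -2.5, 61.9]
wrist_force: [0.8, -0.5, 0.1]
opening: 0.0539
grasp_force: 0.0
```

Run:
```python
from m import *
o=bot.get_obs(); print(o["time"],o["q"].round(1),o["wrist_force"].round(1),o["ee_pos"],o["tcp_rot"])
```

```text
4.9833 [  8.9  50.1  70.8 118.5   8.8 126.2] [ 0.8 -0.5  0.1] [0.72122985 0.15787102 0.2248452 ] [-168.50169581   -2.4583828    61.89263049]
```

Call:
play_rows(
  steps=[
    [[0,0,0,-0.12],[0,0,0,-0.12],[0,0,0,-0.12],[0,0,0,-0.12],[0,0,0,-0.12]],
  ],
)

```text
time: 5.4
ee_pos: [0.7212, 0.1579, 0.2247]
tcp_rot: [-171.8, -8.5, 95.9]
wrist_force: [0.8, -0.7, 0.4]
opening: 0.0537
grasp_force: 0.0
```

Call:
play_rows(
  steps=[
    [[0,0,0,-0.12],[0,0,0,-0.12],[0,0,0,-0.12],[0,0,0,-0.12],[0,0,0,-0.12]],
  ],
)

```text
time: 5.82
ee_pos: [0.7212, 0.1579, 0.2247]
tcp_rot: [-178.1, -11.6, 130.7]
wrist_force: [0.5, -0.5, -0.5]
opening: 0.0538
grasp_force: 0.0
```

Call:
play_rows(
  steps=[
    [[0,0,0,-0.12],[0,0,0,-0.12],[0,0,0,-0.12],[0,0,0,-0.12],[0,0,0,-0.12]],
  ],
)

```text
time: 6.23
ee_pos: [0.7212, 0.1579, 0.2247]
tcp_rot: [174.9, -10.6, 165.7]
wrist_force: [-0.4, -0.4, 0.5]
opening: 0.0541
grasp_force: 0.0
```

Call:
play_rows(
  steps=[
    [[0,0,0,-0.12],[0,0,0,-0.12],[0.01,-0.015,-0.003,0],[0.01,-0.03,-0.003,0],[0.01,-0.034,-0.004,0]],
  ],
)

```text
time: 6.65
ee_pos: [0.6908, 0.0795, 0.2297]
tcp_rot: [172.6, -9.0, 179.4]
wrist_force: [0.5, -1.0, 0.4]
opening: 0.0542
grasp_force: 0.0
```

```bash
cat > st.py <<'E'
from h import *
o=bot.get_obs(); M=R.from_euler("xyz",o["tcp_rot"],degrees=True).as_matrix()
print(round(o["time"],2),"q",o["q"].round(1),"F",o["wrist_force"].round(1),"p",o["ee_pos"].round(4),"rpy",o["tcp_rot"].round(1),"z",M[:,2].round(3),"open",round(o["opening"],4),"r",np.hypot(*o["ee_pos"][:2]).round(3))
E
python3 st.py
```

```text
6.65 q [  3.3  38.9  53.4 113.    8.    3.9] F [ 0.5 -1.   0.4] p [0.6908 0.0795 0.2297] rpy [172.6  -9.  179.4] z [-0.154  0.13  -0.979] open 0.0542 r 0.695
```

Call:
play_rows(
  steps=[
    [[0.005,-0.034,-0.003,0],[0.005,-0.034,-0.003,0],[0.005,-0.034,-0.003,0],[0.005,-0.034,-0.003,0],[0.005,-0.034,-0.003,0]],
  ],
)

```text
time: 7.07
ee_pos: [0.6631, -0.093, 0.2281]
tcp_rot: [172.8, -9.0, 179.3]
wrist_force: [1.6, 0.5, -0.6]
opening: 0.0536
grasp_force: 0.0
```

Call:
play_rows(
  steps=[
    [[0.005,-0.034,-0.003,0],[0.01,-0.034,-0.003,0],[0.01,-0.034,-0.003,0],[0.01,-0.034,-0.003,0],[0.01,-0.034,-0.003,0]],
  ],
)

```text
time: 7.48
ee_pos: [0.6153, -0.2629, 0.2288]
tcp_rot: [172.9, -9.0, 179.2]
wrist_force: [-0.2, 0.0, 0.2]
opening: 0.0537
grasp_force: 0.0
```

Call:
play_rows(
  steps=[
    [[0.01,-0.034,-0.003,0],[0.015,-0.034,-0.003,0],[0.015,-0.034,-0.003,0],[0.015,-0.034,-0.003,0],[0.015,-0.034,-0.003,0]],
  ],
)

```text
time: 7.9
ee_pos: [0.5426, -0.4324, 0.2339]
tcp_rot: [173.0, -9.1, 179.2]
wrist_force: [1.4, -0.4, -0.6]
opening: 0.0539
grasp_force: 0.0
```

```bash
python3 st.py
```

```text
7.9 q [-38.6  45.2  63.7 119.9   0.  -37.2] F [ 1.4 -0.4 -0.6] p [ 0.5426 -0.4324  0.2339] rpy [173.   -9.1 179.2] z [-0.155  0.123 -0.98 ] open 0.0539 r 0.694
```

Call:
play_rows(
  steps=[
    [[-0.023,-0.019,-0.006,0],[-0.023,-0.019,-0.006,0],[-0.023,-0.019,-0.006,0],[-0.023,-0.019,-0.006,0],[-0.023,-0.019,-0.006,0]],
  ],
)

```text
time: 8.32
ee_pos: [0.5948, -0.4796, 0.1869]
tcp_rot: [175.9, -5.3, 178.8]
wrist_force: [-0.0, -0.1, -0.5]
opening: 0.0539
grasp_force: 0.0
```

```bash
python3 st.py
```

```text
8.32 q [-38.9  52.5  70.8 115.   -0.  -37.5] F [-0.  -0.1 -0.5] p [ 0.5948 -0.4796  0.1869] rpy [175.9  -5.3 178.8] z [-0.091  0.073 -0.993] open 0.0539 r 0.764
```

Call:
play_rows(
  steps=[
    [[-0.023,-0.019,-0.008,0],[-0.023,-0.019,-0.008,0],[-0.023,-0.019,-0.008,0],[0,0,0,0],[0,0,0,0]],
  ],
)

```text
time: 8.73
ee_pos: [0.6192, -0.5033, 0.1699]
tcp_rot: [178.1, -2.6, 178.7]
wrist_force: [0.6, 0.3, 0.3]
opening: 0.0541
grasp_force: 0.0
```

```bash
python3 st.py
```

```text
8.73 q [-3.910e+01  5.350e+01  7.080e+01  1.105e+02 -1.000e-01 -3.770e+01] F [0.6 0.3 0.3] p [ 0.6192 -0.5033  0.1699] rpy [178.1  -2.6 178.7] z [-0.045  0.035 -0.998] open 0.0541 r 0.798
```

Call:
play_rows(
  steps=[
    [[-0.023,-0.019,-0.006,0],[-0.023,-0.019,-0.006,0],[-0.014,-0.012,-0.004,0],[0,0,0,0],[0,0,0,0]],
  ],
)

```text
time: 9.15
ee_pos: [0.6405, -0.5251, 0.1543]
tcp_rot: [179.9, -0.3, 178.6]
wrist_force: [-0.5, 0.1, -0.1]
opening: 0.0541
grasp_force: 0.0
```

```bash
python3 st.py
```

```text
9.15 q [-3.930e+01  5.450e+01  7.080e+01  1.065e+02 -1.000e-01 -3.790e+01] F [-0.5  0.1 -0.1] p [ 0.6405 -0.5251  0.1543] rpy [179.9  -0.3 178.6] z [-0.004  0.001 -1.   ] open 0.0541 r 0.828
```

Call:
play_rows(
  steps=[
    [[0.01,0.005,0,-0.055],[0.0025,0.02,0,0],[0.0025,0.034,0,0],[0.0025,0.034,0,0],[0.0025,0.034,0,0]],
  ],
)

```text
time: 9.57
ee_pos: [0.6166, -0.3978, 0.1548]
tcp_rot: [179.9, -0.2, -178.3]
wrist_force: [-0.1, 1.4, 1.2]
opening: 0.054
grasp_force: 0.0
```

Call:
play_rows(
  steps=[
    [[0.0025,0.034,0,0],[0.0025,0.034,0,0],[0.0025,0.034,0,0],[0.0025,0.034,0,0],[0.0025,0.034,0,0]],
  ],
)

```text
time: 9.98
ee_pos: [0.5994, -0.2279, 0.1556]
tcp_rot: [179.9, -0.2, -178.3]
wrist_force: [0.7, 1.0, -0.9]
opening: 0.0536
grasp_force: 0.0
```

Call:
play_rows(
  steps=[
    [[0.0025,0.034,0,0],[0.0025,0.034,0,0],[0.0025,0.034,0,0],[0,0.02,0,0],[0,0.01,0,0]],
  ],
)

```text
time: 10.4
ee_pos: [0.5882, -0.0952, 0.156]
tcp_rot: [179.9, -0.1, -178.1]
wrist_force: [0.0, 0.1, 0.6]
opening: 0.0539
grasp_force: 0.0
```

```bash
cat > go.py <<'E'
import sys; from h import *
# target x y z(m) yaw -> tool-axis shift from here
o=bot.get_obs(); M=R.from_euler("xyz",o["tcp_rot"],degrees=True).as_matrix()
t=np.array([float(v) for v in sys.argv[1:4]]); yw=o["tcp_rot"][2]
tw=float(sys.argv[4]) if len(sys.argv)>4 else yw
dy=(tw-yw+180)%360-180; M2=R.from_euler("z",dy,degrees=True).as_matrix()@M
print("turn",round(-np.radians(dy),4),"shift after turn",((t-o["ee_pos"])@M2).round(4),"before",((t-o["ee_pos"])@M).round(4))
E
python3 st.py; python3 go.py 0.5881 -0.0271 0.0585 181.75
```

```text
10.4 q [ -9.2  10.6   8.   87.5   0.1 -11.1] F [0.  0.1 0.6] p [ 0.5882 -0.0952  0.156 ] rpy [ 1.799e+02 -1.000e-01 -1.781e+02] z [-0.003  0.002 -1.   ] open 0.0539 r 0.596
turn 0.0023 shift after turn [-0.0022  0.0679  0.0977] before [-0.0024  0.0679  0.0977]
```

Call:
play_rows(
  steps=[
    [[-0.0005,0.024,0,0],[-0.001,0.024,0,0],[-0.0005,0.02,0,0],[0,0,0.02,0],[0,0,0.025,0]],
  ],
)

```text
time: 10.82
ee_pos: [0.5896, -0.0292, 0.1118]
tcp_rot: [179.9, 0.0, -178.2]
wrist_force: [0.6, -0.6, 0.2]
opening: 0.0542
grasp_force: 0.0
```

Call:
play_rows(
  steps=[
    [[0,0,0.025,0],[0,0,0.018,0],[0,0,0.0095,0],[0,0,0,0],[0,0,0,0]],
  ],
)

```text
time: 11.23
ee_pos: [0.5878, -0.03, 0.0573]
tcp_rot: [179.9, -0.3, -178.3]
wrist_force: [0.3, -0.4, 0.5]
opening: 0.054
grasp_force: 0.0
```

```bash
python3 st.py
python3 - <<'E'
from m import *
s=cam("scene");cv2.imwrite("pics/a2.png",cv2.resize(s["img"][150:300,210:410],(800,600),interpolation=cv2.INTER_CUBIC))
E
```

```text
11.23 q [-3.  10.7 -2.9 76.7  0.1 -4.7] F [ 0.3 -0.4  0.5] p [ 0.5878 -0.03    0.0573] rpy [ 179.9   -0.3 -178.3] z [-0.005  0.002 -1.   ] open 0.054 r 0.589
```

View pics/a2.png

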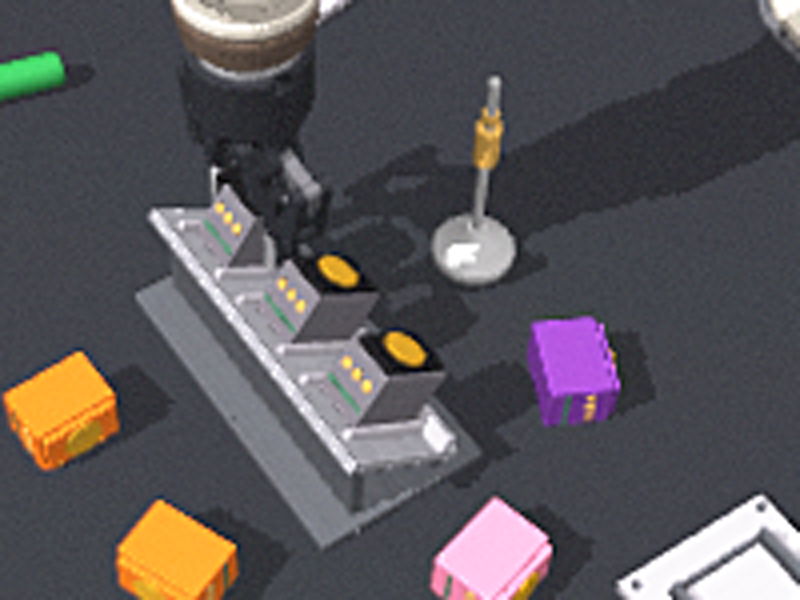

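The view shows the fingers straddling the strip module, crop (235,230), with the neighbours and pin clear. The orange boxes are still at their first pixels.

Call:
play_rows(
  steps=[
    [[0,0.001,0,0],[0,0,0,0],[0,0,0,0],[0,0,0,0],[0,0,0,0]],
  ],
  gripper=0.025,
  squeeze=30,
)

```text
time: 11.7
ee_pos: [0.5883, -0.0279, 0.0582]
tcp_rot: [179.8, -0.1, -178.2]
wrist_force: [-0.3, 4.7, 5.4]
opening: 0.0355
grasp_force: 32.0
```

Call:
play_rows(
  steps=[
    [[0,0,0,0],[0,0,-0.008,0],[0,0,-0.015,0],[0,0,-0.025,0],[0,0,-0.03,0]],
  ],
)

```text
time: 12.12
ee_pos: [0.5868, -0.029, 0.1342]
tcp_rot: [179.9, -0.5, -178.3]
wrist_force: [0.6, 1.0, -1.6]
opening: 0.0358
grasp_force: 31.1
```

Call:
play_rows(
  steps=[
    [[0,0,-0.03,0],[0,0,-0.02,0],[0,0,0,0],[0,0,0,0],[0,0,0,0]],
  ],
)

```text
time: 12.53
ee_pos: [0.5878, -0.029, 0.1834]
tcp_rot: [179.9, -0.4, -178.3]
wrist_force: [0.0, 0.4, -2.0]
opening: 0.0359
grasp_force: 31.2
```

```bash
python3 st.py
python3 - <<'E'
from m import *
s=cam("scene");cv2.imwrite("pics/a3.png",cv2.resize(s["img"][110:260,200:400],(800,600),interpolation=cv2.INTER_CUBIC))
E
```

```text
12.53 q [-2.9 10.  10.3 90.7  0.1 -4.6] F [ 0.   0.4 -2. ] p [ 0.5878 -0.029   0.1834] rpy [ 179.9   -0.4 -178.3] z [-0.006  0.002 -1.   ] open 0.0359 r 0.589
```

View pics/a3.png

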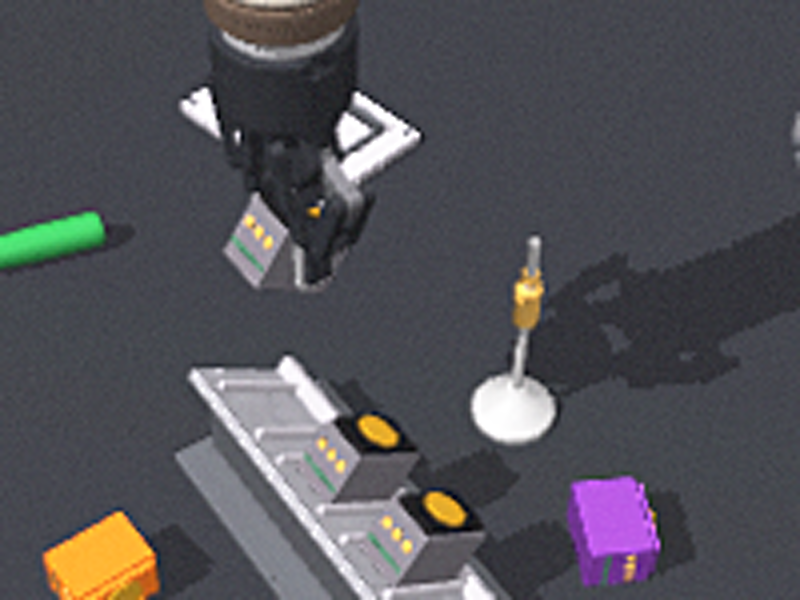

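The module is held, still tilted, with the rack and pin clear. I'll set it down on free table beside the reject plate, let it fall flat between barely open fingers, measure it from above and regrip it.

Call:
play_rows(
  steps=[
    [[0,0.015,0,0.03],[0,0.03,0,0],[0,0.038,0,0],[0,0.038,0,0],[0.01,0.038,0,0]],
  ],
)

```text
time: 13.0
ee_pos: [0.5775, 0.1313, 0.1826]
tcp_rot: [179.9, -0.4, 180.0]
wrist_force: [0.7, -0.0, -1.5]
opening: 0.0355
grasp_force: 31.3
```

Call:
play_rows(
  steps=[
    [[0.02,0.035,0,0],[0.028,0.028,0,0],[0.03,0.028,0,0],[0.03,0.025,0,0],[0.03,0.02,0,0]],
  ],
)

```text
time: 13.42
ee_pos: [0.4373, 0.2671, 0.1839]
tcp_rot: [179.9, -0.4, -179.9]
wrist_force: [0.6, 0.6, -1.0]
opening: 0.0355
grasp_force: 31.2
```

Call:
play_rows(
  steps=[
    [[0.03,0.018,0.015,0],[0.03,0.014,0.025,0],[0.02,0.005,0.03,0],[0.01,0,0.03,0],[0,0,0.02,0]],
  ],
)

```text
time: 13.83
ee_pos: [0.3453, 0.3023, 0.0623]
tcp_rot: [-180.0, -0.5, -179.8]
wrist_force: [0.9, 0.6, -1.2]
opening: 0.0358
grasp_force: 31.2
```

```bash
python3 st.py; python3 go.py 0.345 0.31 0.022 180
```

```text
13.83 q [ 41.   -7.  -20.4  77.    0.3  40.9] F [ 0.9  0.6 -1.2] p [0.3453 0.3023 0.0623] rpy [-180.    -0.5 -179.8] z [-0.009 -0.001 -1.   ] open 0.0358 r 0.459
turn 0.0028 shift after turn [-0.      0.0077  0.0403] before [-0.0001  0.0077  0.0403]
```

Call:
play_rows(
  steps=[
    [[0,0.004,0.018,0],[0,0.003,0.012,0],[0,0,0.005,0],[0,0,0,0],[0,0,0,0]],
  ],
)

```text
time: 14.25
ee_pos: [0.3489, 0.3103, 0.0316]
tcp_rot: [179.9, -0.3, -180.0]
wrist_force: [0.4, 0.1, -1.6]
opening: 0.0357
grasp_force: 31.2
```

Call:
play_rows(
  steps=[
    [[0,0,0,0],[0,0,0,0],[0,0,0.0025,0],[0,0,0,0],[0,0,0,0]],
  ],
)

```text
time: 14.67
ee_pos: [0.3487, 0.3103, 0.0289]
tcp_rot: [179.9, -0.3, -180.0]
wrist_force: [-0.1, 0.1, -1.5]
opening: 0.0359
grasp_force: 31.2
```

Call:
play_rows(
  steps=[
    [[0,0,0.003,0],[0,0,0.003,0],[0,0,0,0],[0,0,0,0],[0,0,0,0]],
  ],
)

```text
time: 15.08
ee_pos: [0.3486, 0.3103, 0.0227]
tcp_rot: [179.9, -0.3, -180.0]
wrist_force: [-0.8, -0.8, -1.6]
opening: 0.0357
grasp_force: 31.2
```

Call:
play_rows(
  steps=[
    [[0,0,0,0],[0,0,0,0],[0,0,0,0],[0,0,0,0],[0,0,0,0]],
  ],
  gripper=0.041,
)

```text
time: 15.5
ee_pos: [0.3487, 0.3104, 0.0229]
tcp_rot: [179.9, -0.3, -180.0]
wrist_force: [1.1, 0.3, -0.3]
opening: 0.0408
grasp_force: 0.0
```

Call:
play_rows(
  steps=[
    [[0,0,-0.02,0],[0,0,-0.03,0],[0,0,-0.03,0],[0.02,-0.02,-0.03,0],[0.02,-0.038,-0.01,0]],
  ],
  gripper=0.054,
)

```text
time: 15.92
ee_pos: [0.3112, 0.2559, 0.146]
tcp_rot: [179.7, -0.1, -179.9]
wrist_force: [0.8, -0.4, 1.7]
opening: 0.054
grasp_force: 0.0
```

Call:
play_rows(
  steps=[
    [[0.02,-0.038,0,0],[0,-0.03,0,0],[0,-0.02,0,0],[0,0,0,0],[0,0,0,0]],
  ],
)

```text
time: 16.33
ee_pos: [0.2913, 0.1669, 0.1426]
tcp_rot: [179.8, -0.2, 179.9]
wrist_force: [1.2, 0.2, 0.0]
opening: 0.0539
grasp_force: 0.0
```

```bash
cat > tg.py <<'E'
import sys; from m import *
# tag near x,y at height z: top view (and scene), metres
x,y,z=map(float,sys.argv[1:4])
for n in("top","scene"):
    c=cam(n); u,v=np.round(proj(c,[x,y,z])).astype(int); w=int(sys.argv[4]) if len(sys.argv)>4 else 26
    for a,ce in tags(c,(max(u-w,0),max(v-w,0),u+w,v+w)): print(n,a,ce.round(1),onz(c,ce,z).round(4))
    cv2.imwrite(f"pics/tg_{n}.png",cv2.resize(c["img"][max(v-50,0):v+50,max(u-67,0):u+67],(400,300),interpolation=cv2.INTER_CUBIC))
cv2.imwrite(sys.argv[5] if len(sys.argv)>5 else "pics/tg.png",np.hstack([cv2.imread("pics/tg_top.png"),cv2.imread("pics/tg_scene.png")]))
E
python3 st.py; python3 tg.py 0.37 0.31 0.0465 26 pics/b1.png
```

```text
16.33 q [ 29.6 -25.7 -26.   89.8   0.3  29.7] F [1.2 0.2 0. ] p [0.2913 0.1669 0.1426] rpy [179.8  -0.2 179.9] z [-0.004  0.003 -1.   ] open 0.0539 r 0.336
top 74 [154.9 291.3] [0.3714 0.3088 0.0465]
scene 74 [429.7 269.3] [0.371  0.3106 0.0465]
```

View pics/b1.png

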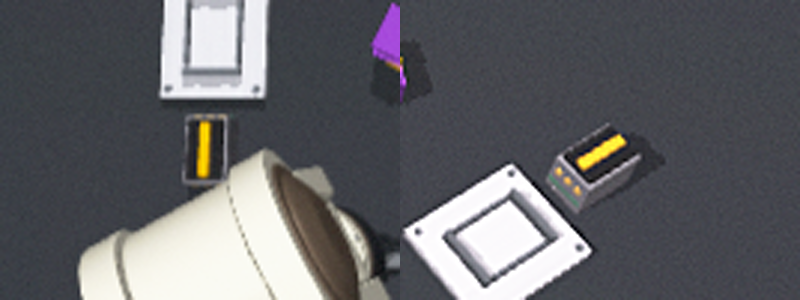

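The pictures show the strip module flat on the table just in front of the reject plate, tag at raw top (155,291). Top and scene positions agree to 2 mm. Regrip at its centre.

Call:
play_rows(
  steps=[
    [[-0.01,0.02,0,0],[-0.02,0.035,0,0],[-0.02,0.038,0,0],[-0.02,0.035,0,0],[-0.01,0.0155,0.01,0]],
  ],
)

```text
time: 16.85
ee_pos: [0.372, 0.3148, 0.1322]
tcp_rot: [179.8, -0.2, -179.8]
wrist_force: [0.7, -0.5, 0.2]
opening: 0.0544
grasp_force: 0.0
```

Call:
play_rows(
  steps=[
    [[0,0,0.025,0],[0,0,0.03,0],[0,0,0.03,0],[0,0,0.02,0],[0,0,0.006,0]],
  ],
)

```text
time: 17.27
ee_pos: [0.3676, 0.3096, 0.0169]
tcp_rot: [-179.9, -0.6, -179.9]
wrist_force: [-0.6, -0.3, 0.6]
opening: 0.054
grasp_force: 0.0
```

```bash
python3 st.py; python3 go.py 0.3715 0.3103 0.013 180
```

```text
17.27 q [ 39.9  -2.5 -21.3  71.6   0.3  39.8] F [-0.6 -0.3  0.6] p [0.3676 0.3096 0.0169] rpy [-179.9   -0.6 -179.9] z [-0.01  -0.002 -1.   ] open 0.054 r 0.481
turn 0.0019 shift after turn [-0.0039  0.0007  0.0039] before [-0.0039  0.0007  0.0039]
```

Call:
play_rows(
  steps=[
    [[-0.002,0,0.001,0],[0,0,0,0],[0,0,0,0],[0,0,0,0],[0,0,0,0]],
  ],
  gripper=0.025,
  squeeze=40,
)

```text
time: 17.68
ee_pos: [0.3722, 0.3105, 0.0212]
tcp_rot: [179.8, -0.2, -180.0]
wrist_force: [0.1, 0.3, -2.4]
opening: 0.0349
grasp_force: 43.8
```

Call:
play_rows(
  steps=[
    [[0,0,0,0],[0,0,-0.01,0],[0,0,-0.015,0],[-0.015,0.0,-0.01,0],[-0.025,0.001,0,0]],
  ],
)

```text
time: 18.1
ee_pos: [0.4122, 0.3117, 0.0585]
tcp_rot: [179.7, -0.1, -179.9]
wrist_force: [0.1, 0.2, -1.4]
opening: 0.0353
grasp_force: 43.9
```

Call:
play_rows(
  steps=[
    [[-0.025,0.001,0,0],[-0.02,0.001,0,0],[-0.01,0,0,0],[0,0,0,0],[0,0,0,0]],
  ],
)

```text
time: 18.52
ee_pos: [0.4666, 0.3127, 0.0547]
tcp_rot: [179.9, -0.3, 180.0]
wrist_force: [1.7, -0.5, -1.1]
opening: 0.0348
grasp_force: 43.9
```

```bash
python3 st.py
```

```text
18.52 q [33.7  7.1 -7.2 76.   0.3 33.7] F [ 1.7 -0.5 -1.1] p [0.4666 0.3127 0.0547] rpy [179.9  -0.3 180. ] z [-0.006  0.002 -1.   ] open 0.0348 r 0.562
```

```bash
python3 tg.py 0.468 0.313 0.075 30 pics/b2.png; python3 st.py
```

```text
scene 58 [400.8 283.4] [0.4689 0.3112 0.075 ]
18.62 q [33.7  7.  -7.3 75.9  0.3 33.7] F [-0.4 -0.6 -1.4] p [0.466  0.3129 0.0548] rpy [ 179.9   -0.3 -180. ] z [-0.006  0.002 -1.   ] open 0.0351 r 0.561
```

View pics/b2.png

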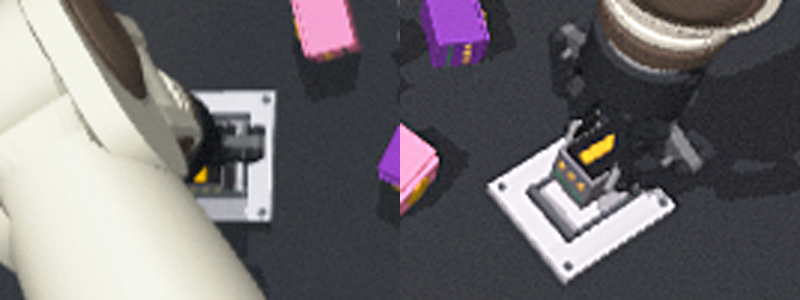

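```bash
python3 - <<'E'
from m import *
c=cam("scene"); u,v=np.round(proj(c,[.468,.313,.08])).astype(int)
h=cv2.cvtColor(c["img"],cv2.COLOR_BGR2HSV); m=cv2.inRange(h,(18,140,110),(32,255,255))
n,l,s,ce=cv2.connectedComponentsWithStats(m[v-30:v+30,u-30:u+30]); i=1+np.argmax(s[1:,4])
ys,xs=np.where(l==i)
for z in(.0805,.0825,.0845):
    P=np.array([onz(c,(x+u-30,y+v-30),z)[:2] for x,y in zip(xs,ys)])
    a=P[P[:,0]>P[:,0].max()-.012]
    print(z,"xmax",np.sort(P[:,0])[-4:].round(4),"y near the end",a[:,1].mean().round(4))
E
python3 st.py
```

```text
0.0805 xmax [0.4851 0.4864 0.4866 0.4868] y near the end 0.313
0.0825 xmax [0.4862 0.4875 0.4876 0.4878] y near the end 0.3136
0.0845 xmax [0.4873 0.4885 0.4887 0.4889] y near the end 0.3142
18.67 q [33.7  7.  -7.3 75.9  0.3 33.7] F [-0.2 -0.5 -1.9] p [0.466  0.3129 0.0548] rpy [ 179.9   -0.3 -179.9] z [-0.006  0.002 -1.   ] open 0.0351 r 0.561
```

Call:
play_rows(
  steps=[
    [[-0.005,0.001,0,0],[0,0,0,0],[0,0,0.008,0],[0,0,0.006,0],[0,0,0,0]],
  ],
)

```text
time: 19.08
ee_pos: [0.4709, 0.3134, 0.0386]
tcp_rot: [180.0, -0.4, -180.0]
wrist_force: [-0.1, -0.9, -1.9]
opening: 0.0355
grasp_force: 43.9
```

Call:
play_rows(
  steps=[
    [[0,0,0.004,0],[0,0,0.003,0],[0,0,0,0],[0,0,0,0],[0,0,0,0]],
  ],
)

```text
time: 19.5
ee_pos: [0.4719, 0.314, 0.0337]
tcp_rot: [179.9, -0.3, -180.0]
wrist_force: [1.1, -0.0, -1.0]
opening: 0.035
grasp_force: 43.9
```

Call:
play_rows(
  steps=[
    [[0,0,0.003,0],[0,0,0,0],[0,0,0,0],[0,0,0,0],[0,0,0,0]],
  ],
)

```text
time: 19.92
ee_pos: [0.4718, 0.314, 0.0306]
tcp_rot: [179.9, -0.3, -180.0]
wrist_force: [-0.3, -0.7, -1.4]
opening: 0.0352
grasp_force: 43.9
```

Call:
play_rows(
  steps=[
    [[0,0,0.002,0],[0,0,0.0015,0],[0,0,0,0],[0,0,0,0],[0,0,0,0]],
  ],
)

```text
time: 20.33
ee_pos: [0.472, 0.3142, 0.0299]
tcp_rot: [179.8, -0.2, -180.0]
wrist_force: [-8.0, -5.5, 20.8]
opening: 0.0351
grasp_force: 46.6
```

Call:
play_rows(
  steps=[
    [[0,0,0,0],[0,0,0,0],[0,0,0,0],[0,0,0,0],[0,0,-0.01,0]],
  ],
  gripper=0.054,
)

```text
time: 20.75
ee_pos: [0.4708, 0.3133, 0.0352]
tcp_rot: [180.0, -0.5, -180.0]
wrist_force: [-0.4, 0.2, -0.6]
opening: 0.0541
grasp_force: 0.0
```

Call:
play_rows(
  steps=[
    [[0,0,-0.03,0],[0,0,-0.035,0],[0,0,-0.035,0],[-0.005,-0.03,-0.01,0],[-0.005,-0.035,0,0]],
  ],
)

```text
time: 21.17
ee_pos: [0.4837, 0.2501, 0.1514]
tcp_rot: [179.7, 0.0, -179.8]
wrist_force: [1.2, 0.0, -0.3]
opening: 0.054
grasp_force: 0.0
```

Call:
play_rows(
  steps=[
    [[-0.018,-0.035,0,0],[-0.02,-0.035,0,0],[-0.02,-0.03,0,-0.0],[-0.02,-0.02,0,-0.03],[-0.01,-0.01,0,0]],
  ],
)

```text
time: 21.58
ee_pos: [0.5724, 0.1163, 0.1467]
tcp_rot: [179.9, -0.2, -178.3]
wrist_force: [-0.8, 0.7, 0.3]
opening: 0.054
grasp_force: 0.0
```

```bash
python3 tg.py 0.471 0.313 0.0565 26 pics/b3.png;python3 st.py; python3 go.py 0.5838 0.1135 0.0585 181.75
```

```text
top 70 [154.1 250.4] [0.4716 0.3127 0.0565]
scene 81 [399.2 289.2] [0.4712 0.3146 0.0565]
21.68 q [11.5  9.   5.1 86.4  0.2 10. ] F [-0.4  0.1  0.6] p [0.5719 0.1176 0.1461] rpy [ 179.9   -0.3 -178.4] z [-0.005  0.002 -1.   ] open 0.0539 r 0.584
turn -0.0035 shift after turn [-0.0122 -0.0046  0.0876] before [-0.0123 -0.0046  0.0876]
```

View pics/b3.png

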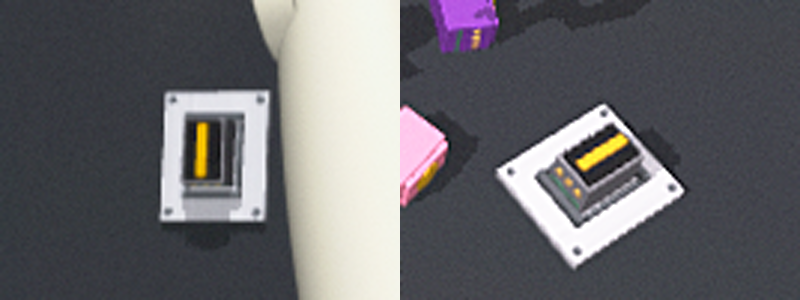

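The strip module sits flat and centred in the reject nest: tag (0.4716, 0.3127) against nest (0.471, 0.313). Next is module a from the rack.

Call:
play_rows(
  steps=[
    [[-0.006,-0.002,0,0],[-0.006,-0.0025,0.01,0],[0,0,0.025,0],[0,0,0.03,0],[0,0,0.018,0]],
  ],
)

```text
time: 22.1
ee_pos: [0.5813, 0.1161, 0.0597]
tcp_rot: [179.9, -0.4, -178.2]
wrist_force: [-1.0, 0.2, 0.1]
opening: 0.0543
grasp_force: 0.0
```

Call:
play_rows(
  steps=[
    [[0,0,0.0045,0],[0,0,0,0],[0,0,0,0],[0,0,0,0],[0,0,0,0]],
  ],
)

```text
time: 22.52
ee_pos: [0.5833, 0.1154, 0.0602]
tcp_rot: [179.8, -0.2, -178.2]
wrist_force: [0.7, -0.4, -0.1]
opening: 0.054
grasp_force: 0.0
```

Call:
play_rows(
  steps=[
    [[0,0,0,0],[0,0,0,0],[0,0,0,0],[0,0,0,0],[0,0,0,0]],
  ],
  gripper=0.025,
  squeeze=30,
)

```text
time: 22.93
ee_pos: [0.583, 0.1152, 0.0597]
tcp_rot: [179.9, -0.2, -178.3]
wrist_force: [-0.2, -0.0, 5.5]
opening: 0.0356
grasp_force: 31.0
```

```bash
python3 st.py
```

```text
22.93 q [11.1 11.3 -1.9 77.   0.2  9.4] F [-0.2 -0.   5.5] p [0.583  0.1152 0.0597] rpy [ 179.9   -0.2 -178.3] z [-0.004  0.002 -1.   ] open 0.0356 r 0.594
```

Call:
play_rows(
  steps=[
    [[0,0,-0.01,0],[0,0,-0.02,0],[0,0,-0.03,0],[0,0,-0.035,0],[0,0,-0.035,0]],
  ],
)

```text
time: 23.35
ee_pos: [0.5823, 0.1147, 0.1897]
tcp_rot: [179.9, -0.4, -178.3]
wrist_force: [1.4, -0.2, -3.4]
opening: 0.0358
grasp_force: 30.4
```

Call:
play_rows(
  steps=[
    [[0,-0.02,0,0],[0,-0.035,0,0],[0,-0.038,0,0],[0,-0.038,0,0],[0,-0.038,0,0]],
  ],
)

```text
time: 23.77
ee_pos: [0.5878, -0.0555, 0.1885]
tcp_rot: [179.9, -0.3, -178.2]
wrist_force: [1.7, -0.4, -2.2]
opening: 0.0355
grasp_force: 30.6
```

Call:
play_rows(
  steps=[
    [[0.01,-0.032,0,-0.092],[0.015,-0.025,0,-0.092],[0.029,0.006,0,0],[0.029,0.006,0,0],[0.025,0.006,0.02,0]],
  ],
)

```text
time: 24.18
ee_pos: [0.4819, -0.114, 0.1716]
tcp_rot: [179.9, -0.1, -167.8]
wrist_force: [1.2, 0.3, -0.9]
opening: 0.0358
grasp_force: 31.1
```

```bash
python3 st.py;python3 go.py 0.44 -0.13 0.025 192.2
```

```text
24.18 q [-13.3  -3.2  -4.9  88.5   0.  -25.5] F [ 1.2  0.3 -0.9] p [ 0.4819 -0.114   0.1716] rpy [ 1.799e+02 -1.000e-01 -1.678e+02] z [-0.001  0.001 -1.   ] open 0.0358 r 0.495
turn 0.0001 shift after turn [ 0.0442 -0.007   0.1466] before [ 0.0442 -0.007   0.1466]
```

Call:
play_rows(
  steps=[
    [[0.02,-0.004,0.01,0],[0.016,-0.003,0.03,0],[0.006,0,0.035,0],[0,0,0.035,0],[0,0,0.024,0]],
  ],
)

```text
time: 24.6
ee_pos: [0.4404, -0.1284, 0.0324]
tcp_rot: [179.8, -0.4, -167.8]
wrist_force: [-0.0, 0.4, -2.5]
opening: 0.0357
grasp_force: 31.1
```

Call:
play_rows(
  steps=[
    [[0,0,0.006,0],[0,0,0,0],[0,0,0,0],[0,0,0,0],[0,0,0,0]],
  ],
)

```text
time: 25.02
ee_pos: [0.4433, -0.1288, 0.0307]
tcp_rot: [179.9, -0.1, -167.7]
wrist_force: [0.3, -0.1, -3.3]
opening: 0.0355
grasp_force: 31.0
```

Call:
play_rows(
  steps=[
    [[0,0,0.004,0],[0,0,0.0025,0],[0,0,0,0],[0,0,0,0],[0,0,0,0]],
  ],
)

```text
time: 25.43
ee_pos: [0.442, -0.1285, 0.0223]
tcp_rot: [179.8, -0.3, -167.7]
wrist_force: [0.1, 0.5, -2.3]
opening: 0.0352
grasp_force: 31.1
```

Call:
play_rows(
  steps=[
    [[0,0,0,0],[0,0,0,0],[0,0,0,0],[0,0,0,0],[0,0,-0.01,0]],
  ],
  gripper=0.041,
)

```text
time: 25.85
ee_pos: [0.4411, -0.1282, 0.0311]
tcp_rot: [179.7, -0.4, -167.7]
wrist_force: [0.9, -0.1, -1.4]
opening: 0.0409
grasp_force: 0.0
```

Call:
play_rows(
  steps=[
    [[0,0,-0.025,0],[0,0,-0.035,0],[0,0,-0.035,0],[0,-0.025,-0.01,0],[0,-0.035,0,0]],
  ],
  gripper=0.054,
)

```text
time: 26.27
ee_pos: [0.4572, -0.1872, 0.1424]
tcp_rot: [-180.0, 0.1, -167.5]
wrist_force: [0.8, 0.7, -0.2]
opening: 0.0541
grasp_force: 0.0
```

Call:
play_rows(
  steps=[
    [[0,-0.038,0,0],[0,-0.038,0,0],[0,-0.03,0,0],[0,-0.015,0,0],[0,0,0,0]],
  ],
)

```text
time: 26.68
ee_pos: [0.4813, -0.3084, 0.1368]
tcp_rot: [179.8, -0.3, -167.9]
wrist_force: [0.6, 0.6, 0.1]
opening: 0.0541
grasp_force: 0.0
```

```bash
python3 st.py; python3 tg.py 0.465 -0.125 0.0465 20 pics/b4.png
```

```text
26.68 q [-32.6   7.4   2.2  85.2  -0.1 -44.7] F [0.6 0.6 0.1] p [ 0.4813 -0.3084  0.1368] rpy [ 179.8   -0.3 -167.9] z [-0.005  0.002 -1.   ] open 0.0541 r 0.572
top 100 [329.9 253.4] [ 0.4657 -0.1249  0.0465]
scene 59 [294.  171.3] [ 0.4651 -0.1223  0.0465]
```

Call:
play_rows(
  steps=[
    [[-0.004,0.02,0,0],[-0.005,0.035,0,0],[-0.005,0.038,0,0],[-0.005,0.038,0,0],[-0.003,0.035,0,0]],
  ],
)

```text
time: 27.2
ee_pos: [0.4665, -0.1359, 0.1377]
tcp_rot: [179.8, -0.2, -167.7]
wrist_force: [0.1, -0.1, 0.3]
opening: 0.0538
grasp_force: 0.0
```

Call:
play_rows(
  steps=[
    [[0,0.018,0.01,0],[0,0,0.03,0],[0,0,0.035,0],[0,0,0.03,0],[0,0,0.014,0]],
  ],
)

```text
time: 27.62
ee_pos: [0.4606, -0.119, 0.0151]
tcp_rot: [179.7, -0.4, -167.6]
wrist_force: [-2.1, 0.0, -0.7]
opening: 0.054
grasp_force: 0.0
```

Call:
play_rows(
  steps=[
    [[0,0,0.002,0],[0,0,0,0],[0,0,0,0],[0,0,0,0],[0,0,0,0]],
  ],
)

```text
time: 28.03
ee_pos: [0.4637, -0.121, 0.0177]
tcp_rot: [179.9, -0.1, -167.7]
wrist_force: [-0.3, 0.2, -0.5]
opening: 0.0536
grasp_force: 0.0
```

```bash
python3 st.py; python3 go.py .464 -.1238 .015 192.2
```

```text
28.03 q [-14.6  -3.  -21.8  71.4   0.  -26.9] F [-0.3  0.2 -0.5] p [ 0.4637 -0.121   0.0177] rpy [ 1.799e+02 -1.000e-01 -1.677e+02] z [-0.003  0.002 -1.   ] open 0.0536 r 0.479
turn 0.0015 shift after turn [ 0.0003 -0.0028  0.0027] before [ 0.0003 -0.0028  0.0027]
```

Call:
play_rows(
  steps=[
    [[0,-0.003,0.002,0],[0,0,0,0],[0,0,0,0],[0,0,0,0],[0,0,0,0]],
  ],
)

```text
time: 28.45
ee_pos: [0.4634, -0.1239, 0.0142]
tcp_rot: [179.8, -0.3, -167.7]
wrist_force: [-0.3, -0.7, 0.2]
opening: 0.0543
grasp_force: 0.0
```

Call:
play_rows(
  steps=[
    [[0,0,0,0],[0,0,0,0],[0,0,0,0],[0,0,0,0],[0,0,0,0]],
  ],
  gripper=0.025,
  squeeze=40,
)

```text
time: 28.87
ee_pos: [0.4636, -0.1238, 0.0143]
tcp_rot: [179.8, -0.3, -167.7]
wrist_force: [-0.1, 0.2, 2.0]
opening: 0.0356
grasp_force: 41.5
```

Call:
play_rows(
  steps=[
    [[0,0,-0.01,0],[0,0,-0.02,0],[0,0,-0.015,0],[0.01,-0.02,0,0],[0.015,-0.025,0,0]],
  ],
)

```text
time: 29.28
ee_pos: [0.4498, -0.1728, 0.0607]
tcp_rot: [179.9, -0.2, -167.5]
wrist_force: [1.4, -0.6, -2.8]
opening: 0.0356
grasp_force: 41.0
```

Call:
play_rows(
  steps=[
    [[0.02,-0.03,0,0],[0.02,-0.03,0,0],[0.0123,-0.02,0,0],[0.005,-0.009,0,0],[0,0,0,0]],
  ],
)

```text
time: 29.7
ee_pos: [0.411, -0.2739, 0.0593]
tcp_rot: [179.8, -0.3, -167.9]
wrist_force: [0.6, 1.2, -2.0]
opening: 0.0353
grasp_force: 40.9
```

Call:
play_rows(
  steps=[
    [[0,0,0,0],[0,0,0,0],[0,0,0,0],[0,0,0,0],[0,0,0,0]],
  ],
)

```text
time: 30.12
ee_pos: [0.4121, -0.2716, 0.0592]
tcp_rot: [179.8, -0.3, -167.6]
wrist_force: [0.3, 0.0, -2.0]
opening: 0.0352
grasp_force: 40.9
```

```bash
python3 st.py
```

```text
30.12 q [-33.4  -2.2 -16.3  76.2  -0.1 -45.7] F [ 0.3  0.  -2. ] p [ 0.4121 -0.2716  0.0592] rpy [ 179.8   -0.3 -167.6] z [-0.005  0.002 -1.   ] open 0.0352 r 0.494
```

Call:
play_rows(
  steps=[
    [[0.0007,-0.0003,0.01,0],[0,0,0.01,0],[0,0,0.006,0],[0,0,0,0],[0,0,0,0]],
  ],
)

```text
time: 30.53
ee_pos: [0.4106, -0.2724, 0.0323]
tcp_rot: [179.8, -0.3, -167.7]
wrist_force: [1.1, -0.6, -2.3]
opening: 0.0357
grasp_force: 41.0
```

Call:
play_rows(
  steps=[
    [[0,0,0.003,0],[0,0,0.002,0],[0,0,0,0],[0,0,0,0],[0,0,0,0]],
  ],
)

```text
time: 30.95
ee_pos: [0.4111, -0.2728, 0.0283]
tcp_rot: [179.8, -0.3, -167.7]
wrist_force: [-1.0, 0.2, -3.1]
opening: 0.0353
grasp_force: 41.0
```

```bash
python3 st.py
```

```text
30.95 q [-33.5  -1.3 -18.9  72.7  -0.1 -45.8] F [-1.   0.2 -3.1] p [ 0.4111 -0.2728  0.0283] rpy [ 179.8   -0.3 -167.7] z [-0.005  0.002 -1.   ] open 0.0353 r 0.493
```

Call:
play_rows(
  steps=[
    [[0,0,0.002,0],[0,0,0.0015,0],[0,0,0,0],[0,0,0,0],[0,0,0,0]],
  ],
)

```text
time: 31.37
ee_pos: [0.411, -0.2727, 0.0246]
tcp_rot: [179.8, -0.3, -167.7]
wrist_force: [-0.3, 0.6, -2.0]
opening: 0.0352
grasp_force: 41.1
```

Call:
play_rows(
  steps=[
    [[0,0,0,0],[0,0,0,0],[0,0,0,0],[0,0,-0.01,0],[0,0,-0.025,0]],
  ],
  gripper=0.054,
)

```text
time: 31.78
ee_pos: [0.4097, -0.2718, 0.0578]
tcp_rot: [179.6, -0.5, -167.7]
wrist_force: [-0.1, -0.4, 0.1]
opening: 0.0539
grasp_force: 0.0
```

Call:
play_rows(
  steps=[
    [[0,0,-0.035,0],[0,0,-0.035,0],[0,0,-0.02,0.1],[-0.01,0.01,0,0.084],[-0.02,0.03,0,0]],
  ],
)

```text
time: 32.2
ee_pos: [0.4397, -0.2335, 0.1524]
tcp_rot: [-180.0, -0.1, -178.8]
wrist_force: [1.8, -0.3, -0.8]
opening: 0.054
grasp_force: 0.0
```

Call:
play_rows(
  steps=[
    [[-0.025,0.03,0,0],[-0.025,0.03,0,0],[-0.025,0.033,0,0],[-0.025,0.033,0,0],[-0.025,0.033,0,0]],
  ],
)

```text
time: 32.62
ee_pos: [0.5606, -0.0667, 0.1505]
tcp_rot: [179.9, -0.2, -178.3]
wrist_force: [0.1, -0.4, 1.5]
opening: 0.0542
grasp_force: 0.0
```

Call:
play_rows(
  steps=[
    [[-0.018,0.033,0,0],[-0.01,0.033,0,0],[-0.002,0.03,0,0],[0,0.015,0,0],[0,0,0,0]],
  ],
)

```text
time: 33.03
ee_pos: [0.5863, 0.0464, 0.1501]
tcp_rot: [179.8, -0.3, -178.1]
wrist_force: [0.0, -0.1, 0.9]
opening: 0.0539
grasp_force: 0.0
```

```bash
python3 st.py; python3 go.py .5855 .0452 .0585 181.75
python3 - <<'E'
from m import *
t=cam("top");s=cam("scene")
P=[]
for c in(t,s):
    u,v=np.round(proj(c,[.412,-.272,.0565])).astype(int); P.append(max(tags(c,(u-20,v-20,u+20,v+20)),key=lambda a:a[0],default=None)); print(P[-1], P[-1] and onz(c,P[-1][1],.0565).round(4))
if all(P): print(tri(t,P[0][1],s,P[1][1]))
E
```

```text
33.03 q [ 4.4  9.6  6.2 86.9  0.2  2.5] F [ 0.  -0.1  0.9] p [0.5863 0.0464 0.1501] rpy [ 179.8   -0.3 -178.1] z [-0.005  0.003 -1.   ] open 0.0539 r 0.588
turn 0.0034 shift after turn [ 0.0004 -0.0015  0.0916] before [ 0.0004 -0.0015  0.0916]
(np.int32(104), array([391.125     , 274.70192308])) [ 0.4129 -0.2734  0.0565]
None None
```

Call:
play_rows(
  steps=[
    [[0,-0.001,0.015,0],[0,0,0.03,0],[0,0,0.03,0],[0,0,0.014,0],[0,0,0.0025,0]],
  ],
)

```text
time: 33.55
ee_pos: [0.584, 0.0409, 0.0548]
tcp_rot: [179.9, -0.6, -178.4]
wrist_force: [-0.3, 0.4, 0.2]
opening: 0.0541
grasp_force: 0.0
```

Call:
play_rows(
  steps=[
    [[0,0,0,0],[0,0,0,0],[0,0,0,0],[0,0,0,0],[0,0,0,0]],
  ],
)

```text
time: 33.97
ee_pos: [0.5864, 0.0424, 0.0591]
tcp_rot: [179.9, -0.2, -178.3]
wrist_force: [0.2, 0.3, 0.1]
opening: 0.0541
grasp_force: 0.0
```

Call:
play_rows(
  steps=[
    [[0,0,0,0],[0,0,0,0],[0,0,0,0],[0,0,0,0],[0,0,0,0]],
  ],
  gripper=0.025,
  squeeze=30,
)

```text
time: 34.38
ee_pos: [0.5861, 0.0426, 0.0585]
tcp_rot: [179.9, -0.3, -178.3]
wrist_force: [-1.3, 0.7, 5.8]
opening: 0.0357
grasp_force: 30.6
```

```bash
python3 st.py
```

```text
34.38 q [ 4.1 10.5 -2.9 76.8  0.2  2.3] F [-1.3  0.7  5.8] p [0.5861 0.0426 0.0585] rpy [ 179.9   -0.3 -178.3] z [-0.004  0.002 -1.   ] open 0.0357 r 0.588
```

Call:
play_rows(
  steps=[
    [[0,0,-0.01,0],[0,0,-0.02,0],[0,0,-0.03,0],[0,0,-0.035,0],[0,-0.01,-0.035,0]],
  ],
)

```text
time: 34.8
ee_pos: [0.586, 0.0331, 0.189]
tcp_rot: [179.9, -0.4, -178.2]
wrist_force: [1.0, 0.1, -1.0]
opening: 0.0358
grasp_force: 30.3
```

Call:
play_rows(
  steps=[
    [[0,-0.025,0,0],[0,-0.035,0,0],[0,-0.032,0,0],[0.01,-0.032,0,-0.092],[0.015,-0.025,0,-0.092]],
  ],
)

```text
time: 35.22
ee_pos: [0.5685, -0.1206, 0.1873]
tcp_rot: [179.8, -0.3, -167.5]
wrist_force: [-0.2, -0.7, -1.6]
opening: 0.0352
grasp_force: 30.4
```

Call:
play_rows(
  steps=[
    [[0.03,0.004,0,0],[0.03,0.004,0.005,0],[0.03,0.004,0.02,0],[0.02,0.002,0.03,0],[0.008,0,0.035,0]],
  ],
)

```text
time: 35.63
ee_pos: [0.4484, -0.1304, 0.0992]
tcp_rot: [179.9, -0.1, -167.8]
wrist_force: [1.0, -0.4, -2.0]
opening: 0.0356
grasp_force: 30.7
```

```bash
python3 st.py;python3 go.py 0.44 -0.13 0.024 192.2
```

```text
35.63 q [-16.2  -6.8 -16.1  80.8   0.  -28.5] F [ 1.  -0.4 -2. ] p [ 0.4484 -0.1304  0.0992] rpy [ 1.799e+02 -1.000e-01 -1.678e+02] z [-0.003  0.001 -1.   ] open 0.0356 r 0.467
turn 0.0007 shift after turn [0.008  0.002  0.0752] before [0.008  0.002  0.0752]
```

Call:
play_rows(
  steps=[
    [[0.002,0.001,0.03,0],[0,0,0.025,0],[0,0,0.01,0],[0,0,0,0],[0,0,0,0]],
  ],
)

```text
time: 36.05
ee_pos: [0.4477, -0.1293, 0.0341]
tcp_rot: [179.8, -0.3, -167.7]
wrist_force: [-0.5, 0.2, 0.1]
opening: 0.0354
grasp_force: 30.6
```

```bash
python3 st.py
```

```text
36.05 q [-16.1  -5.3 -22.   73.6   0.  -28.4] F [-0.5  0.2  0.1] p [ 0.4477 -0.1293  0.0341] rpy [ 179.8   -0.3 -167.7] z [-0.005  0.002 -1.   ] open 0.0354 r 0.466
```

Call:
play_rows(
  steps=[
    [[0,0,0.006,0],[0,0,0.0035,0],[0,0,0.002,0],[0,0,0,0],[0,0,0,0]],
  ],
)

```text
time: 36.47
ee_pos: [0.4475, -0.1292, 0.022]
tcp_rot: [179.8, -0.3, -167.7]
wrist_force: [0.2, 0.1, -1.5]
opening: 0.0358
grasp_force: 30.6
```

Call:
play_rows(
  steps=[
    [[0,0,0,0],[0,0,0,0],[0,0,0,0],[0,0,0,0],[0,0,0,0]],
  ],
  gripper=0.041,
)

```text
time: 36.88
ee_pos: [0.4475, -0.1292, 0.0219]
tcp_rot: [179.8, -0.3, -167.7]
wrist_force: [0.0, 0.7, 1.2]
opening: 0.041
grasp_force: 0.0
```

Call:
play_rows(
  steps=[
    [[0,0,0,0],[0,0,0,0],[-0.008,0,0.002,0],[-0.01,0,0.004,0],[-0.004,0,0.002,0]],
  ],
  gripper=0.054,
)

```text
time: 37.3
ee_pos: [0.4703, -0.1242, 0.0132]
tcp_rot: [179.8, -0.2, -167.7]
wrist_force: [-0.2, -0.2, 0.1]
opening: 0.0541
grasp_force: 0.0
```

Call:
play_rows(
  steps=[
    [[0,0,0,0],[0,0,0,0],[0,0,0,0],[0,0,0,0],[0,0,0,0]],
  ],
)

```text
time: 37.72
ee_pos: [0.4688, -0.1246, 0.0138]
tcp_rot: [179.8, -0.3, -167.7]
wrist_force: [0.1, 0.5, 0.3]
opening: 0.0538
grasp_force: 0.0
```

```bash
python3 st.py; python3 tg.py 0.47 -0.124 0.0465 20 pics/b5.png
```

```text
37.72 q [-14.9  -2.  -21.2  71.1   0.  -27.2] F [0.1 0.5 0.3] p [ 0.4688 -0.1246  0.0138] rpy [ 179.8   -0.3 -167.7] z [-0.005  0.002 -1.   ] open 0.0538 r 0.485
scene 50 [291.8 172.1] [ 0.472  -0.123   0.0465]
```

Call:
play_rows(
  steps=[
    [[0,0,0,0],[0,0,0,0],[0,0,0,0],[0,0,0,0],[0,0,0,0]],
  ],
  gripper=0.025,
  squeeze=40,
)

```text
time: 38.23
ee_pos: [0.469, -0.1246, 0.0139]
tcp_rot: [179.8, -0.3, -167.7]
wrist_force: [-0.2, -0.1, 4.2]
opening: 0.0356
grasp_force: 41.3
```

Call:
play_rows(
  steps=[
    [[0,0,-0.01,0],[0,0,-0.025,0],[0,0,-0.03,0],[0,0,-0.025,0],[0.01,-0.02,0,0]],
  ],
)

```text
time: 38.65
ee_pos: [0.4663, -0.1452, 0.1093]
tcp_rot: [180.0, 0.1, -167.6]
wrist_force: [1.1, -0.5, -1.2]
opening: 0.0354
grasp_force: 40.7
```

Call:
play_rows(
  steps=[
    [[0.016,-0.035,0,0],[0.016,-0.035,0,0],[0.016,-0.035,0,0],[0.016,-0.035,0,0],[0.0136,-0.03,0,0]],
  ],
)

```text
time: 39.07
ee_pos: [0.4232, -0.331, 0.1038]
tcp_rot: [179.8, -0.3, -167.7]
wrist_force: [1.0, 0.0, -1.3]
opening: 0.0352
grasp_force: 40.7
```

Call:
play_rows(
  steps=[
    [[0,-0.012,0,0],[0,0,0,0],[0,0,0.015,0],[0,0,0.02,0],[0,0,0,0]],
  ],
)

```text
time: 39.48
ee_pos: [0.4253, -0.3385, 0.0651]
tcp_rot: [179.6, -0.5, -167.7]
wrist_force: [-0.3, 1.2, -2.5]
opening: 0.0351
grasp_force: 40.6
```

Call:
play_rows(
  steps=[
    [[0,0,0.005,0],[0,0,0,0],[0,0,0,0],[0,0,0,0],[0,0,0,0]],
  ],
)

```text
time: 39.9
ee_pos: [0.427, -0.3407, 0.0643]
tcp_rot: [179.9, -0.2, -167.7]
wrist_force: [-0.5, 0.1, -2.5]
opening: 0.0356
grasp_force: 40.7
```

```bash
python3 st.py;python3 go.py 0.4259 -.3407 .0265 192.2
```

```text
39.9 q [-38.5   4.8  -8.6  76.9  -0.1 -50.8] F [-0.5  0.1 -2.5] p [ 0.427  -0.3407  0.0643] rpy [ 179.9   -0.2 -167.7] z [-0.004  0.001 -1.   ] open 0.0356 r 0.546
turn 0.0017 shift after turn [0.0009 0.0001 0.0378] before [0.0009 0.0001 0.0378]
```

Call:
play_rows(
  steps=[
    [[0.001,0,0.012,0],[0,0,0.014,0],[0,0,0.006,0],[0,0,0,0],[0,0,0,0]],
  ],
)

```text
time: 40.32
ee_pos: [0.4251, -0.3406, 0.0311]
tcp_rot: [179.8, -0.3, -167.7]
wrist_force: [-0.3, 0.2, -1.1]
opening: 0.0352
grasp_force: 40.7
```

Call:
play_rows(
  steps=[
    [[0,0,0.003,0],[0,0,0.0015,0],[0,0,0,0],[0,0,0,0],[0,0,0,0]],
  ],
)

```text
time: 40.73
ee_pos: [0.4254, -0.3409, 0.0272]
tcp_rot: [179.8, -0.3, -167.7]
wrist_force: [0.3, -0.4, -1.8]
opening: 0.0354
grasp_force: 40.7
```

```bash
python3 st.py
```

```text
40.73 q [-38.7   5.7 -11.8  72.8  -0.1 -50.9] F [ 0.3 -0.4 -1.8] p [ 0.4254 -0.3409  0.0272] rpy [ 179.8   -0.3 -167.7] z [-0.005  0.002 -1.   ] open 0.0354 r 0.545
```

Call:
play_rows(
  steps=[
    [[0,0,0.0015,0],[0,0,0.001,0],[0,0,0,0],[0,0,0,0],[0,0,0,0]],
  ],
)

```text
time: 41.15
ee_pos: [0.4253, -0.3407, 0.0244]
tcp_rot: [179.8, -0.3, -167.7]
wrist_force: [0.6, 0.3, -2.3]
opening: 0.0354
grasp_force: 40.7
```

Call:
play_rows(
  steps=[
    [[0,0,0,0],[0,0,0,0],[0,0,0,0],[0,0,-0.015,0],[0,0,-0.03,0]],
  ],
  gripper=0.054,
)

```text
time: 41.57
ee_pos: [0.424, -0.3395, 0.0666]
tcp_rot: [179.6, -0.5, -167.7]
wrist_force: [0.1, -0.0, -0.2]
opening: 0.0538
grasp_force: 0.0
```

Call:
play_rows(
  steps=[
    [[0,0,-0.035,0],[0,0,-0.03,0],[0,-0.02,-0.01,0],[0,-0.035,0,0],[0,-0.035,0,0]],
  ],
)

```text
time: 41.98
ee_pos: [0.446, -0.4301, 0.1464]
tcp_rot: [180.0, -0.1, -167.6]
wrist_force: [0.1, -0.3, -1.3]
opening: 0.054
grasp_force: 0.0
```

Call:
play_rows(
  steps=[
    [[0,-0.035,0,0],[0,-0.025,0,0],[0,0,0,0],[0,0,0,0],[0,0,0,0]],
  ],
  gripper=0,
)

```text
time: 42.4
ee_pos: [0.4578, -0.4872, 0.1437]
tcp_rot: [179.8, -0.3, -167.7]
wrist_force: [0.1, -0.4, -0.0]
opening: 0.0001
grasp_force: 0.0
```

```bash
python3 st.py
cat > chk.py <<'E'
from m import *
t=cam("top");s=cam("scene")
for nm,x,y in(("n1",.4136,-.273),("n2",.4284,-.3414),("rej",.471,.313)):
    P=[]
    for c in(t,s):
        u,v=np.round(proj(c,[x,y,.0565])).astype(int); a=[q for q in tags(c,(u-16,v-16,u+16,v+16))]
        P.append(max(a,key=lambda q:q[0]) if a else None); print(nm,P[-1] and (P[-1][0],onz(c,P[-1][1],.0565).round(4)))
    if all(P): print(tri(t,P[0][1],s,P[1][1]))
u,v=np.round(proj(s,[.42,-.307,.04])).astype(int); a,b=np.round(proj(t,[.42,-.307,.04])).astype(int)
cv2.imwrite("pics/fin.png",np.hstack([cv2.resize(c["img"][q-45:q+45,p-60:p+60],(400,300),interpolation=cv2.INTER_CUBIC) for c,p,q in((t,a,b),(s,u,v))]))
E
python3 chk.py
```

```text
42.4 q [-46.7  21.1  19.5  88.7  -0.1 -59. ] F [ 0.1 -0.4 -0. ] p [ 0.4578 -0.4872  0.1437] rpy [ 179.8   -0.3 -167.7] z [-0.006  0.003 -1.   ] open 0.0001 r 0.669
n1 (np.int32(104), array([ 0.4129, -0.2734,  0.0565]))
n1 (np.int32(46), array([ 0.4128, -0.2703,  0.0565]))
(array([ 0.41221214, -0.273153  ,  0.05442201]), np.float64(0.0020890273102935394))
n2 (np.int32(101), array([ 0.4266, -0.3418,  0.0565]))
n2 (np.int32(45), array([ 0.4265, -0.3378,  0.0565]))
(array([ 0.42576518, -0.34166319,  0.05389628]), np.float64(0.0024563896896514746))
rej (np.int32(69), array([0.4716, 0.3127, 0.0565]))
rej (np.int32(81), array([0.4712, 0.3146, 0.0565]))
(array([0.4711646 , 0.31368539, 0.05539324]), np.float64(0.001713333133529346))
```

View pics/fin.png

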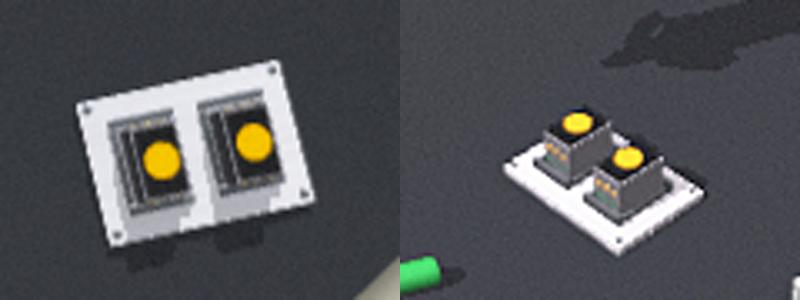

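The last picture shows both round-tag modules upright in the pass nests, discs at crop (162,160) and (254,142), covers raised. The triangulated tag heights are all about 55 mm. Now I press with shut fingers, nest 2 first.

Call:
play_rows(
  steps=[
    [[0,0.02,0,0],[0,0.035,0,0],[0,0.035,0,0],[0,0.035,0,0],[0,0.0255,0,0]],
  ],
)

```text
time: 42.92
ee_pos: [0.4249, -0.3374, 0.145]
tcp_rot: [179.8, -0.2, -167.6]
wrist_force: [0.4, 0.2, 0.4]
opening: -0.0001
grasp_force: 0.0
```

Call:
play_rows(
  steps=[
    [[0,0,0.02,0],[0,0,0.03,0],[0,0,0.02,0],[0,0,0.008,0],[0,0,0,0]],
  ],
)

```text
time: 43.33
ee_pos: [0.4245, -0.339, 0.0651]
tcp_rot: [179.7, -0.4, -167.7]
wrist_force: [-0.0, 0.2, 0.2]
opening: 0.0004
grasp_force: 0.0
```

Call:
play_rows(
  steps=[
    [[0,0,0,0],[0,0,0,0],[0,0,0,0],[0,0,0,0],[0,0,0,0]],
  ],
)

```text
time: 43.75
ee_pos: [0.4258, -0.3407, 0.0672]
tcp_rot: [179.9, -0.2, -167.7]
wrist_force: [-0.3, -0.5, -0.2]
opening: 0.0001
grasp_force: 0.0
```

```bash
python3 st.py;python3 go.py .4255 -.3407 .0565 192.2
```

```text
43.75 q [-38.6   4.6  -8.5  77.2  -0.1 -50.9] F [-0.3 -0.5 -0.2] p [ 0.4258 -0.3407  0.0672] rpy [ 179.9   -0.2 -167.7] z [-0.004  0.001 -1.   ] open 0.0001 r 0.545
turn 0.0013 shift after turn [0.0002 0.     0.0107] before [0.0002 0.     0.0107]
```

Position is good; press in small steps.

Call:
play_rows(
  steps=[
    [[0,0,0.006,0],[0,0,0.004,0],[0,0,0.002,0],[0,0,0.001,0],[0,0,0,0]],
  ],
)

```text
time: 44.17
ee_pos: [0.4254, -0.3404, 0.0533]
tcp_rot: [179.8, -0.3, -167.7]
wrist_force: [-0.2, 0.0, 0.9]
opening: -0.0001
grasp_force: 0.5
```

Call:
play_rows(
  steps=[
    [[0,0,0.001,0],[0,0,0.001,0],[0,0,0,0],[0,0,0,0],[0,0,0,0]],
  ],
)

```text
time: 44.58
ee_pos: [0.4254, -0.3404, 0.0515]
tcp_rot: [179.8, -0.3, -167.7]
wrist_force: [-0.9, 0.6, 4.8]
opening: -0.0001
grasp_force: 2.2
```

Call:
play_rows(
  steps=[
    [[0,0,0.001,0],[0,0,0,0],[0,0,0,0],[0,0,0,0],[0,0,0,0]],
  ],
)

```text
time: 45.0
ee_pos: [0.4254, -0.3404, 0.0514]
tcp_rot: [179.9, -0.2, -167.7]
wrist_force: [-2.6, 1.7, 12.3]
opening: 0.0
grasp_force: 5.8
```

```bash
python3 st.py
```

```text
45.0 q [-38.6   4.9  -9.9  75.4  -0.1 -50.9] F [-2.6  1.7 12.3] p [ 0.4254 -0.3404  0.0514] rpy [ 179.9   -0.2 -167.7] z [-0.005  0.002 -1.   ] open 0.0 r 0.545
```

Call:
play_rows(
  steps=[
    [[0,0,0.001,0],[0,0,0,0],[0,0,0,0],[0,0,0,0],[0,0,0,0]],
  ],
)

```text
time: 45.42
ee_pos: [0.4255, -0.3405, 0.0514]
tcp_rot: [179.9, -0.2, -167.7]
wrist_force: [-5.1, 2.8, 18.3]
opening: -0.0
grasp_force: 9.4
```

Call:
play_rows(
  steps=[
    [[0,0,-0.005,0],[0,0,-0.02,0],[0,0.015,0,0],[0,0.03,0,0],[0,0.024,0,0]],
  ],
)

```text
time: 45.83
ee_pos: [0.4102, -0.2719, 0.0741]
tcp_rot: [179.8, -0.3, -167.8]
wrist_force: [-0.2, 0.6, 0.4]
opening: 0.0002
grasp_force: 0.0
```

Call:
play_rows(
  steps=[
    [[0,0,0,0],[0,0,0,0],[0,0,0.005,0],[0,0,0,0],[0,0,0,0]],
  ],
)

```text
time: 46.25
ee_pos: [0.4106, -0.2734, 0.0689]
tcp_rot: [179.8, -0.3, -167.8]
wrist_force: [0.1, 0.1, -0.8]
opening: -0.0002
grasp_force: 0.0
```

```bash
python3 st.py;python3 go.py .411 -.2727 .0565 192.2
```

```text
46.25 q [-33.6  -2.4 -15.4  77.4  -0.1 -45.9] F [ 0.1  0.1 -0.8] p [ 0.4106 -0.2734  0.0689] rpy [ 179.8   -0.3 -167.8] z [-0.006  0.003 -1.   ] open -0.0002 r 0.493
turn 0.0008 shift after turn [-0.0006  0.0005  0.0124] before [-0.0006  0.0005  0.0124]
```

Call:
play_rows(
  steps=[
    [[0,0,0.006,0],[0,0,0.004,0],[0,0,0.003,0],[0,0,0.002,0],[0,0,0,0]],
  ],
)

```text
time: 46.67
ee_pos: [0.4106, -0.2729, 0.0542]
tcp_rot: [179.8, -0.3, -167.7]
wrist_force: [-0.5, -0.2, -0.7]
opening: -0.0002
grasp_force: 0.0
```

Call:
play_rows(
  steps=[
    [[0,0,0.001,0],[0,0,0.001,0],[0,0,0.001,0],[0,0,0,0],[0,0,0,0]],
  ],
)

```text
time: 47.08
ee_pos: [0.4107, -0.2729, 0.0518]
tcp_rot: [179.8, -0.3, -167.7]
wrist_force: [-1.8, 0.0, 4.3]
opening: -0.0003
grasp_force: 1.9
```

Call:
play_rows(
  steps=[
    [[0,0,0.001,0],[0,0,0,0],[0,0,0,0],[0,0,0,0],[0,0,0,0]],
  ],
)

```text
time: 47.5
ee_pos: [0.4107, -0.273, 0.0515]
tcp_rot: [179.8, -0.3, -167.7]
wrist_force: [-4.9, 1.2, 9.7]
opening: 0.0001
grasp_force: 5.1
```

Call:
play_rows(
  steps=[
    [[0,0,0.001,0],[0,0,0.001,0],[0,0,0,0],[0,0,0,0],[0,0,0,0]],
  ],
)

```text
time: 47.92
ee_pos: [0.4108, -0.2731, 0.0513]
tcp_rot: [179.9, -0.2, -167.7]
wrist_force: [-9.0, 5.6, 25.5]
opening: -0.0
grasp_force: 12.9
```

Call:
play_rows(
  steps=[
    [[0,0,-0.005,0],[0,0,-0.02,0],[0,0,-0.035,0],[0,0,-0.03,0],[-0.01,0.03,0,0]],
  ],
)

```text
time: 48.33
ee_pos: [0.4165, -0.2452, 0.1441]
tcp_rot: [-179.8, 0.0, -167.9]
wrist_force: [2.3, 0.3, 0.6]
opening: -0.0004
grasp_force: 0.0
```

Call:
play_rows(
  steps=[
    [[0,-0.03,0,0],[0,-0.035,0,0],[0,-0.038,0,0],[0,-0.038,0,0],[0,-0.038,0,0]],
  ],
)

```text
time: 48.75
ee_pos: [0.453, -0.4181, 0.1377]
tcp_rot: [179.8, -0.3, -167.7]
wrist_force: [1.1, 0.2, 0.5]
opening: 0.0002
grasp_force: 0.0
```

Call:
play_rows(
  steps=[
    [[0,-0.035,0,0],[0,-0.025,0,0],[0,0,0,0],[0,0,0,0],[0,0,0,0]],
  ],
)

```text
time: 49.17
ee_pos: [0.4653, -0.4747, 0.1373]
tcp_rot: [179.7, -0.3, -167.7]
wrist_force: [1.1, 1.1, 0.4]
opening: 0.0003
grasp_force: 0.0
```

```bash
python3 st.py; python3 chk.py
```

```text
49.17 q [-45.5  20.6  18.   87.8  -0.1 -57.8] F [1.1 1.1 0.4] p [ 0.4653 -0.4747  0.1373] rpy [ 179.7   -0.3 -167.7] z [-0.006  0.003 -1.   ] open 0.0003 r 0.665
n1 (np.int32(93), array([ 0.4128, -0.2725,  0.0565]))
n1 (np.int32(37), array([ 0.4162, -0.2655,  0.0565]))
(array([ 0.41244046, -0.2732396 ,  0.04945604]), np.float64(0.001745556333440138))
n2 (np.int32(90), array([ 0.4262, -0.3405,  0.0565]))
n2 (np.int32(35), array([ 0.4295, -0.3334,  0.0565]))
(array([ 0.42593426, -0.34160446,  0.04953053]), np.float64(0.001676145439294602))
rej (np.int32(67), array([0.4719, 0.3127, 0.0565]))
rej (np.int32(81), array([0.4712, 0.3146, 0.0565]))
(array([0.47135629, 0.31369472, 0.0556371 ]), np.float64(0.0018786412023471968))
```

Both pass tags dropped about 5 mm (54.4→49.5 and 53.9→49.5). The reject tag stayed put and the arm is clear.

```bash
python3 -c "
from workcell import bot
print(bot.job_done())"
```

```text
the job is handed in; nothing more can be done
None
```

I handed in the job at 49 s: the strip module is in the reject nest with its cover raised, and both round-tag modules are in the pass nests with their covers pressed home; early on the gripper also read a 56 N wrist force beside an orange look-alike, which was still at its original pixels afterwards.

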